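# Sort the treat tins that rock from those that stand steady

## Task

Some of the lidded treat tins on the side table have a bulged base and rock when pressed at the rim, the others stand steady; find out which by pressing. Set every steady tin upright on the white tray, wholly inside the drawn ring of its own lid colour, and put every tin that rocks into the grey open box, lid up and flat on the box floor, not on another tin. Leave everything else on the table where it is.

Things in the scene. Friction and masses are not known exactly. Their poses are not given: they have to be found in the camera images.
- tin_a_center (a point): Centre of a treat tin with yellow lid, 64 mm across, 24 mm high, up to 0.22 kg, z axis up. May be absent. Base either flat (steady) or bulged: a 14 mm wide central foot, base edge 5 mm higher. The bulged one stands level, but a press of 5 N on the outer 8 mm of the lid tips it about 0.19 rad there, the rim sinking about 5 mm; it rights itself when let go.
- tin_b_center (a point): Centre of a treat tin with red lid, 64 mm across, 24 mm high, up to 0.22 kg, z axis up. May be absent. Base either flat (steady) or bulged: a 14 mm wide central foot, base edge 5 mm higher. The bulged one stands level, but a press of 5 N on the outer 8 mm of the lid tips it about 0.19 rad there, the rim sinking about 5 mm; it rights itself when let go.
- tin_c_center (a point): Centre of a treat tin with blue lid, 64 mm across, 24 mm high, up to 0.22 kg, z axis up. May be absent. Base either flat (steady) or bulged: a 14 mm wide central foot, base edge 5 mm higher. The bulged one stands level, but a press of 5 N on the outer 8 mm of the lid tips it about 0.19 rad there, the rim sinking about 5 mm; it rights itself when let go.
- tin_d_center (a point): Centre of a treat tin with red lid, 64 mm across, 24 mm high, up to 0.22 kg, z axis up. May be absent. Base either flat (steady) or bulged: a 14 mm wide central foot, base edge 5 mm higher. The bulged one stands level, but a press of 5 N on the outer 8 mm of the lid tips it about 0.19 rad there, the rim sinking about 5 mm; it rights itself when let go.
- tin_e_center (a point): Centre of a treat tin with yellow lid, 64 mm across, 24 mm high, up to 0.22 kg, z axis up. May be absent. Base either flat (steady) or bulged: a 14 mm wide central foot, base edge 5 mm higher. The bulged one stands level, but a press of 5 N on the outer 8 mm of the lid tips it about 0.19 rad there, the rim sinking about 5 mm; it rights itself when let go.
- tin_f_center (a point): Centre of a treat tin with blue lid, 64 mm across, 24 mm high, up to 0.22 kg, z axis up. May be absent. Base either flat (steady) or bulged: a 14 mm wide central foot, base edge 5 mm higher. The bulged one stands level, but a press of 5 N on the outer 8 mm of the lid tips it about 0.19 rad there, the rim sinking about 5 mm; it rights itself when let go.
- ring_red (a point): Centre of the red ring drawn on the white tray, on its top face, 8 mm above the table. The ring's line runs from 42 to 46 mm radius. One tin with a red lid belongs inside it.
- ring_yellow (a point): Centre of the yellow ring drawn on the white tray, on its top face, 8 mm above the table. The ring's line runs from 42 to 46 mm radius. One tin with a yellow lid belongs inside it.
- ring_blue (a point): Centre of the blue ring drawn on the white tray, on its top face, 8 mm above the table. The ring's line runs from 42 to 46 mm radius. One tin with a blue lid belongs inside it.
- tray: White flat tray board, fixed, 270 x 220 x 8 mm; origin at the centre of its underside on the table, x along the long side, z up. Three coloured rings drawn on it, at (x, y) in mm: red (-75, -42), yellow (75, -42), blue (0, 52).
- reject_box: Grey open box, fixed, 270 x 220 mm outside and 28 mm high, walls and floor 5 mm thick, no lid; origin at the centre of its underside on the table, x along the long side, z up. Roomy enough for three tins side by side at, for example, (x, y) in mm: (-75, -42), (75, -42), (0, 42).
- pet_bowl: Bystander: empty steel pet bowl, 150 mm across, 50 mm high; origin at the centre of its underside.
- canister: Bystander: green treat canister with white twist cap, 94 mm across, 138 mm high; origin at the centre of its underside.
- ball_center (a point): Bystander: centre of an orange ball, 64 mm across, resting on a black rubber ring.
- brush: Bystander: blue grooming brush lying on its bristles, about 180 mm long along its y axis, 50 mm wide, 30 mm high; origin on the table under its middle.
- mug: Bystander: blue mug, 76 mm across, 75 mm high; origin at the centre of its underside.
- clicker: Bystander: black training clicker with a yellow key, 32 x 50 x 16 mm, long side along its y axis; origin at the centre of its underside.
Not all that is in view belongs to the job. Leave any brown look-alike of the part that bears tin_a_center alone.

How it is judged:
By the outcome, as a careful person would: the job done as asked, in the order asked, and still so for the second after the job is handed in, with the robot touching nothing.
Of tin_a, tin_b, tin_c, tin_d, tin_e, tin_f only 5 to 6 are there at a start; the rules pass over those that are not, and their reading is None.
At some moment in a run one of tin_a, tin_b, tin_c, tin_d, tin_e, tin_f may be knocked a few centimetres aside while the robot is not near it.
Once in a run the grip may slacken for a moment while it holds something.
It also fails if it takes over 210 s, if anything falls off the work surface, if the arm or the gripper's body presses on something with over 40 N, if the wrist force passes 120 N, or if a joint passes its speed limit or range.

## Robot

A 7-joint arm with a two-finger parallel gripper is mounted at the origin on the work surface. World frame = base frame: x ahead of the robot, y to its left, z up, the work surface at z = 0. Lengths are in m, angles in rad, forces in N, time in s.
With the tool pointing down it reaches from about 0.4 to 0.85 m from the base axis. Payload 10.4 kg.
Tool frame: the origin (TCP) lies on the front face of the gripper's body, between the roots of the fingers; the fingertips stand 73 mm ahead of it and the grasp point (between the pads) lies 54 mm ahead of it; x points along the fingers, y is the direction in which the jaws open and shut, and the axes are right-handed (so a half turn about x gives the same grasp; the last joint's range is limited). The gripper opens to 85 mm and grips with 20 to 120 N. Pads are 22 mm wide; open, the fingers measure 114 mm over their backs; the gripper's body (76 mm by 85 mm) begins 54 mm behind the grasp point. The pads swing forward as they close: fully open they stand 13 mm farther back than shut.
Start: joints at [1.268, 0.332, -0.065, 1.46, 0.022, 1.35, -0.088], TCP at [0.173, -0.601, 0.304] pointing down, gripper open.
Joint ranges: [-2.6, 2.6], [-0.5, 2.12], [-1.47, 1.34], [0.16, 2.42], [-1.27, 4.41], [0.06, 2.06], [-2.6, 2.6]. Speed limits (rad/s): [2.22, 2.22, 2.79, 2.79, 3.14, 3.14, 3.14].

## Interface

Orientations are given as a unit quaternion [x, y, z, w].
In Python, from workcell import manip gives the robot as it stands. The module is installed in compiled form; this text tells all that it offers.
- The arm moves only by the tool arm_command, never from a script. Its argument "moves" is a list that holds one entry, the list of rows, each a list of 5 numbers: the closure, from 0 (fully open) to 1 (shut), then the shift along the tool's x, y, z in units of 25 mm (1.0 is 25 mm), then the turn about the tool's x in degrees. A call has 1 to 12 rows; each row shifts and turns the commanded pose from where the row before left it, along the tool's axes as they then stand; what a row does not reach is not made up. A row lasts 1/12 s, in which the tool goes at most 41.7 mm and 7.16 degrees, less where a joint would pass 70% of its speed; a pose out of reach is approached as far as the arm can. A call is refused whole if a number of a shift passes 1 or a number of a turn 7.16, either way. A call with a gripper value outside its range is refused whole. The fingers move at their own pace and stop on an object; "force" is the grip in N (left out, the last holds). Time passes only in rows, so rows that do not move let the fingers close. It gives the time, the measured TCP pose, the force and the opening at its end, in the units of the state.
- manip.get_obs(): the state, without advancing time (a new reading comes with each control period).
- manip.camera(name): name is "scene" or "top" or "wrist"; returns the picture (480x640x3 uint8, red, green, blue); there is no depth.
- manip.camera_info(name): a dict with "vfov" (degrees; the focal length in pixels is half the picture's height over the tangent of half this angle, whatever the lens; pixels are square), "cx", "cy" (the principal point, pixels), "pose" (4x4, takes a point from camera to world coordinates). Camera axes: x right, y down, z forward; pixel columns grow to the right and rows downward; lengths in m; the calibration is good to about 2 mm. A picture is of the moment at which its call begins: read the wrist's pose just before it. camera_info takes no time and is no camera call; for the wrist camera it gives the pose at the moment of the call.
- manip.hand_in(): hands the job in, once; it reports no verdict.
Trained networks look in the newest picture that a camera, given by its name, has taken for a name from the list of things; names that differ only in an ending like _2 or _b are one class to them, and where a whole thing is asked for, a point or a joint stands for the part that bears it (a point fixed in the world has none). Each returns a list of dicts, best first, with "confidence" (0 to 1); they miss things now and then, are a little off and sometimes report something else, mostly with a low value. They report only what shows in the picture. A call takes as long as a camera call. They do not tell look-alikes from the thing itself.
- manip.regions_of(query, camera): "mask" (480x640 bool, what is visible of it) and "rect" ([left, top, right, bottom] in pixels, round what is visible of it).
- manip.pinpoint(query, camera): "pixel" ([row, column] in pixels: a listed point, or the origin of a listed thing).
The state is a dict: "clock": time; "joint_pos": joint angles; "joint_velocities": joint speeds; "tau": joint torques, N m; "position": TCP position; "ee_rot": TCP orientation; "ft_force": force on the tool from outside, world axes, zero at the start; "torque": the same for the moment, N m; "grip_width": opening from 0.0 (shut) to 1.0 (fully open).
Only numpy, scipy, OpenCV 4.12 (cv2) and the standard library are available. Lean on these libraries where they do the work, as an engineer would, in place of code of your own. Each camera call takes 0.05 s, during which the arm holds its last target.

## Working session

There is one attempt and no reset: what is moved stays moved. The work goes in short steps, Python scripts to look and compute and a tool call to move; the robot and the scene stay as the last step left them, time stands still between calls to the robot, and variables do not carry over. Pictures are saved under pics/ and viewed, and the job is handed in when it is done.

Besides the shell and the picture viewer there is one more tool, called after "Emit:" as name(argument=value, ...) on one line, values as JSON. arm_command: Moves the arm, as the interface text tells. Its arguments: {"type":"object","properties":{"moves":{"type":"array","items":{"type":"array","items":{"type":"array","items":{"type":"number"}}}},"force":{"type":"number"}},"required":["moves"]}

```bash
ls; mkdir -p pics
python3 - <<'E'
from workcell import manip
import cv2
print(manip.get_obs())
for n in ["scene","top","wrist"]:
    im=manip.camera(n); cv2.imwrite(f"pics/{n}0.png",im[:,:,::-1]); print(n,manip.camera_info(n))
E
```

```text
pics
{'clock': 0.0, 'joint_pos': array([ 1.26840712,  0.33286051, -0.06465996,  1.46093728,  0.02160227,
        1.34989637, -0.08852136]), 'joint_velocities': array([ 0.00074011,  0.00061107,  0.00127681,  0.00070243, -0.00028861,
       -0.00022367, -0.0001117 ]), 'tau': array([ 1.40216689e-04, -6.25445437e+01,  4.91598272e-02, -3.91605520e+01,
        1.60926796e-02,  9.84263315e-03,  4.67597408e-05]), 'position': array([ 0.17249795, -0.60044343,  0.30312478]), 'ee_rot': array([-0.70010308, -0.09907238,  0.70029799, -0.09809726]), 'ft_force': array([ 0.26379252, -0.10853748,  0.10329144]), 'torque': array([ 0.05070221, -0.05663545,  0.00175766]), 'grip_width': 1.0012369122811133}
scene {'vfov': 45.9579118907478, 'cx': 321.39154639552646, 'cy': 243.21227972910424, 'pose': array([[ 0.85839996,  0.31278579, -0.40658893,  1.05605279],
       [ 0.51256693, -0.55481932,  0.65532486, -0.79872512],
       [-0.0206071 , -0.77093487, -0.63658053,  0.7971416 ],
       [ 0.        ,  0.        ,  0.        ,  1.        ]])}
top {'vfov': 56.239428949649735, 'cx': 316.0497716436801, 'cy': 241.3983200283808, 'pose': array([[-0.01284535, -0.9861094 ,  0.16559964,  0.41633233],
       [-0.99972999,  0.01587273,  0.01697083, -0.00482967],
       [-0.01936361, -0.16533693, -0.98604703,  0.97345999],
       [ 0.        ,  0.        ,  0.        ,  1.        ]])}
wrist {'vfov': 71.167734294635, 'cx': 319.3616483484956, 'cy': 241.1709120277627, 'pose': array([[ 0.2772058 , -0.92109527, -0.273387  ,  0.24124109],
       [-0.96080996, -0.26606629, -0.07780069, -0.58122042],
       [-0.00107722,  0.28423975, -0.95875263,  0.37398848],
       [ 0.        ,  0.        ,  0.        ,  1.        ]])}
```

View pics/top0.png

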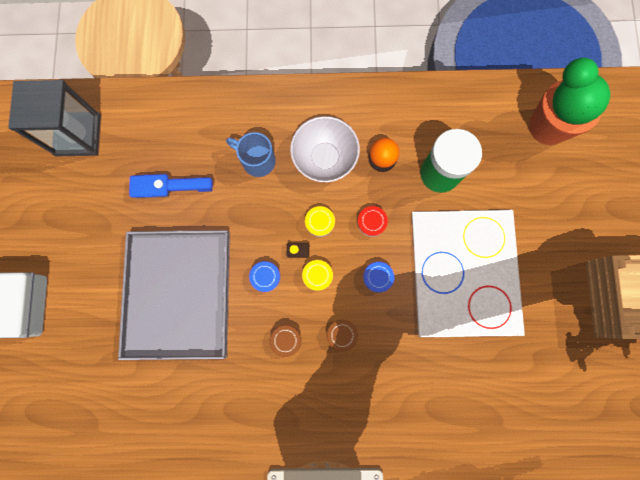

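View pics/scene0.png

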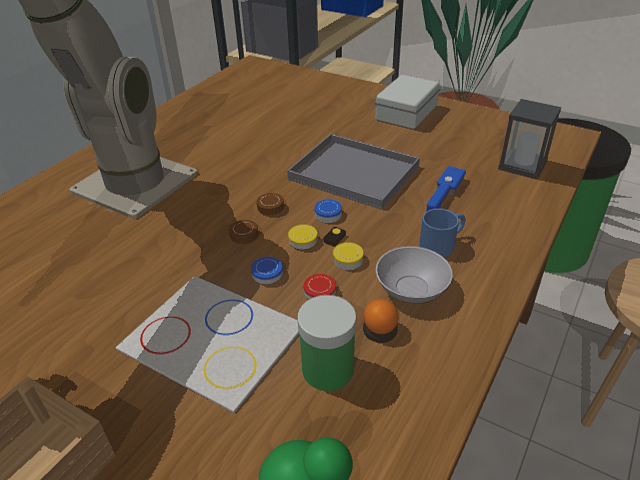

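View pics/wrist0.png

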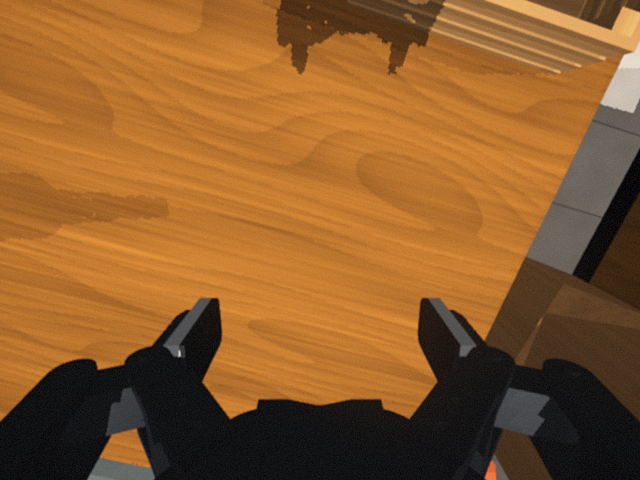

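Top view: yellow tins at (320,221) and (317,275), red at (372,220), blue at (264,276) and (378,277). Brown look-alikes are at (285,340) and (341,335). The box is on the left and the tray on the right. Next I'll measure positions.

```bash
cat > h.py <<'E'
from workcell import manip
import numpy as np, cv2
from scipy.spatial.transform import Rotation as Rn
def ray(info,u,v):
    f=240/np.tan(np.radians(info['vfov'])/2); P=info['pose']
    d=P[:3,:3]@np.array([(u-info['cx'])/f,(v-info['cy'])/f,1]); return P[:3,3],d
def toplane(info,u,v,z):
    o,d=ray(info,u,v); return o+d*(z-o[2])/d[2]
def proj(info,p):
    f=240/np.tan(np.radians(info['vfov'])/2); P=info['pose']
    c=P[:3,:3].T@(np.asarray(p)-P[:3,3]); return np.array([info['cx']+f*c[0]/c[2],info['cy']+f*c[1]/c[2]])
def delta(target,yaw=None,o=None):
    """tool-axes shift (units of 25mm) to bring TCP to target"""
    o=o or manip.get_obs(); R=Rn.from_quat(o['ee_rot']).as_matrix()
    return R.T@(np.asarray(target)-o['position'])/0.025
def lids(cam,names=("tin_a_center","tin_b_center","tin_c_center"),z=0.024,im=None):
    info=manip.camera_info(cam); out=[]
    for n in names:
        for r in manip.regions_of(n,cam):
            if r['confidence']<0.3: continue
            ys,xs=np.nonzero(r['mask']); out.append((n,round(r['confidence'],2),r['rect'],xs.mean(),ys.mean()))
    return out
E
python3 - <<'E'
from h import *
np.set_printoptions(precision=4,suppress=True)
print(Rn.from_quat(manip.get_obs()['ee_rot']).as_matrix())
for cam in ("top","scene"):
    manip.camera(cam); info=manip.camera_info(cam)
    for q,z in (("tin_a_center",.012),("tin_b_center",.012),("tin_c_center",.012),("ring_red",.008),("ring_yellow",.008),("ring_blue",.008),("tray",0),("reject_box",0),("canister",0),("ball_center",.032),("clicker",0)):
        for r in manip.pinpoint(q,cam):
            if r['confidence']>.2: print(cam,q,round(r['confidence'],2),np.round(r['pixel']),toplane(info,r['pixel'][1],r['pixel'][0],z))
im=manip.camera("top"); info=manip.camera_info("top")
hsv=cv2.cvtColor(im,cv2.COLOR_RGB2HSV)
for nm,u,v in (("Y1",320,221),("R",372,220),("B1",264,276),("Y2",317,275),("B2",378,277),("br1",285,340),("br2",341,335)):
    h0=hsv[v,u]; m=((abs(hsv[...,0].astype(int)-h0[0])<8)&(hsv[...,1]>110)&(hsv[...,2]>50)).astype(np.uint8)
    sub=np.zeros_like(m); sub[v-20:v+20,u-20:u+20]=m[v-20:v+20,u-20:u+20]
    (cx,cy),r=cv2.minEnclosingCircle(np.argwhere(sub)[:,::-1].astype(np.float32)); ys,xs=np.nonzero(sub)
    print(nm,h0,cx,cy,r,xs.mean(),ys.mean(),toplane(info,xs.mean(),ys.mean(),.024))
E
```

```text
[[-0.0003  0.2761 -0.9611]
 [ 0.001  -0.9611 -0.2761]
 [-1.     -0.0011  0.    ]]
top tin_a_center 0.88 [271. 317.] [0.5127 0.0114 0.012 ]
top tin_a_center 0.85 [335. 344.] [ 0.3784 -0.0441  0.012 ]
top tin_a_center 0.72 [154. 386.] [ 0.7724 -0.1471  0.012 ]
top tin_a_center 0.68 [340. 284.] [0.3691 0.0812 0.012 ]
top tin_a_center 0.65 [171. 441.] [ 0.7309 -0.2682  0.012 ]
top tin_b_center 0.55 [238. 484.] [ 0.5792 -0.351   0.012 ]
top tin_c_center 0.94 [275. 267.] [0.5061 0.1174 0.012 ]
top tin_c_center 0.37 [172. 440.] [ 0.7289 -0.2659  0.012 ]
top ring_red 0.8 [307. 489.] [ 0.4321 -0.3526  0.008 ]
top ring_yellow 0.56 [236. 483.] [ 0.5834 -0.3508  0.008 ]
top ring_blue 0.93 [272. 442.] [ 0.5065 -0.2573  0.008 ]
top tray 0.91 [277. 470.] [ 0.496  -0.3199  0.    ]
top reject_box 0.93 [296. 180.] [0.4648 0.3072 0.    ]
top canister 0.96 [172. 441.] [ 0.733  -0.2707  0.    ]
top ball_center 0.69 [152. 385.] [ 0.7705 -0.1417  0.032 ]
top clicker 0.58 [249. 299.] [0.5642 0.0487 0.    ]
scene tin_a_center 0.91 [238. 303.] [0.5096 0.0057 0.012 ]
scene tin_a_center 0.58 [208. 268.] [0.3775
[... 881 characters left out ...]
3 15.684168815612793 372.21832884097034 220.3921832884097 [ 0.6197 -0.1102  0.024 ]
B1 [110 180 247] 264.24102783203125 276.1135559082031 15.056133270263672 264.21076233183857 276.1210762331838 [0.5029 0.1224 0.024 ]
Y2 [ 29 252 254] 317.11895751953125 274.9311218261719 15.427387237548828 317.1170068027211 274.8095238095238 [0.504  0.0102 0.024 ]
B2 [114 167 166] 378.4212646484375 276.35040283203125 15.30233097076416 378.3562231759657 276.54935622317595 [ 0.4985 -0.119   0.024 ]
br1 [ 12 176 172] 284.5 339.5 27.57726287841797 284.4933949801849 339.449141347424 [0.371  0.0795 0.024 ]
br2 [ 12 174 107] 340.5 334.5 27.57726287841797 340.50457516339867 334.4437908496732 [ 0.3797 -0.0366  0.024 ]
```

Run:
```python
import cv2
im=cv2.imread('pics/top0.png'); cv2.imwrite('pics/crop0.png',cv2.resize(im[190:370,220:420],None,fx=4,fy=3.3,interpolation=cv2.INTER_CUBIC))
```

```text
(no output)
```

View pics/crop0.png

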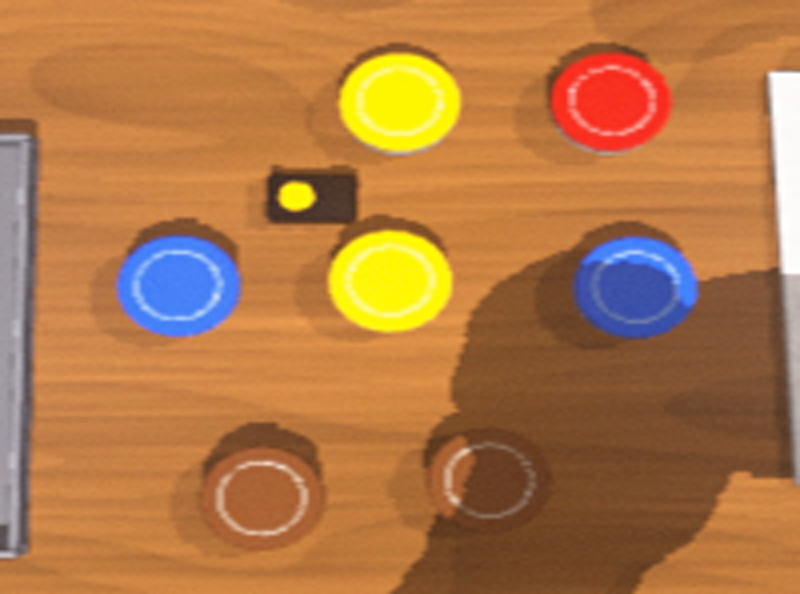

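Measured tins (x, y): blue B2 (.499,-.119), red R (.620,-.110), Y1 (.621,.004), Y2 (.504,.010), B1 (.503,.122). Things that could be confused with them are the brown pair at (285,340) and (341,335), the clicker's yellow key at (294,249), and the orange ball at (385,153). The crop shows five coloured, ring-marked lids, so one red tin is absent. I'll press B2 first.

Emit:
arm_command(moves=[[[1,0,0,0,5.34],[1,0,0,0,5.34],[1,0,0,0,5.34],[1,0,-1,-0.6,0],[1,0,-1,-0.6,0],[1,0,-1,-0.6,0],[1,0,-1,-0.6,0],[1,0,-1,-0.6,0],[1,0,-1,-0.6,0],[1,0,-1,-0.6,0],[1,0,-1,-0.6,0],[1,0,-1,-0.6,0]]], force=30)

```text
clock: 2.4
position: [0.3081, -0.3744, 0.3041]
ee_rot: [0.707, -0.0, -0.707, 0.0]
ft_force: [-0.0, -0.2, 0.3]
grip_width: 0.001
```

Emit:
arm_command(moves=[[[1,0.6,-1,-0.6,0],[1,0.6,-1,-0.6,0],[1,0.6,-1,-0.6,0],[1,0.6,-1,-0.6,0],[1,0.6,-1,-0.6,0],[1,0.6,-1,-0.6,0],[1,0.6,-1,-0.6,0],[1,0.6,-1,-0.6,0],[1,0.4,-0.8,-0.4,0],[1,0,0,0,0],[1,0,0,0,0]]])

```text
clock: 3.32
position: [0.4377, -0.1546, 0.1736]
ee_rot: [-0.707, -0.001, 0.707, -0.001]
ft_force: [-0.2, -0.1, -0.1]
grip_width: 0.002
```

```bash
cat >> h.py <<'E'
np.set_printoptions(precision=4,suppress=True)
TOP={}
def tip(o=None):
    o=o or manip.get_obs(); R=Rn.from_quat(o['ee_rot']).as_matrix(); return o['position']+R[:,0]*.073
def st():
    o=manip.get_obs(); R=Rn.from_quat(o['ee_rot']).as_matrix()
    print('t',round(o['clock'],2),'pos',o['position'],'yaw_y',R[:,1],'xdown',R[:,0],'F',o['ft_force'],'grip',round(o['grip_width'],3)); return o
def snap(cam,name,crop=None,s=1):
    im=manip.camera(cam); b=im[:,:,::-1]
    if crop: x0,y0,x1,y1=crop; b=b[y0:y1,x0:x1]
    if s!=1: b=cv2.resize(b,None,fx=s,fy=s,interpolation=cv2.INTER_CUBIC)
    cv2.imwrite(f'pics/{name}.png',b); return im
def blobs(cam,z=.024,im=None,minarea=150):
    im=manip.camera(cam) if im is None else im; info=manip.camera_info(cam)
    hsv=cv2.cvtColor(im,cv2.COLOR_RGB2HSV); H,S,V=[hsv[...,i].astype(int) for i in range(3)]
    M={'Y':(abs(H-29)<4)&(S>170)&(V>60),'R':((H<5)|(H>175))&(S>170)&(V>60),'B':(abs(H-112)<7)&(S>120)&(V>60)}
    for c,m in M.items():
        m=cv2.morphologyEx(m.astype(np.uint8),cv2.MORPH_CLOSE,np.ones((5,5)))
        n,l,s,ce=cv2.connectedComponentsWithStats(m)
        for i in range(1,n):
            if s[i,4]>minarea: print(cam,c,'area',s[i,4],'wh',s[i,2:4],'px',ce[i].round(1),'xy',toplane(info,*ce[i],z)[:2])
E
python3 - <<'E'
from h import *
o=st(); print(delta([.4615,-.119,.12]))
blobs("top"); im=snap("wrist","w1"); blobs("wrist",im=im)
E
```

```text
t 3.32 pos [ 0.4377 -0.1546  0.1736] yaw_y [ 0.0029 -1.     -0.0005] xdown [-0.0008  0.0005 -1.    ] F [-0.1546 -0.0651 -0.0799] grip 0.002
[ 2.1428 -1.4213 -0.958 ]
top Y area 671 wh [30 29] px [319.6 220.6] xy [0.6212 0.0033]
top R area 672 wh [30 30] px [372.4 220.4] xy [ 0.6196 -0.1106]
top B area 8446 wh [146  69] px [524.2  35.7] xy [ 1.0476 -0.4734]
top B area 365 wh [43 33] px [253.4 150.1] xy [0.7841 0.1484]
top B area 1284 wh [82 23] px [165.1 184.9] xy [0.7074 0.3428]
top B area 712 wh [30 30] px [264.2 276.1] xy [0.5028 0.1224]
top B area 709 wh [30 30] px [378.2 276.7] xy [ 0.4982 -0.1188]
wrist Y area 850 wh [74 96] px [588.3  60.8] xy [ 0.555  -0.3168]
wrist Y area 1391 wh [67 62] px [ 43.7 112.9] xy [0.5259 0.0127]
wrist R area 1121 wh [115 118] px [573.7 241.4] xy [ 0.4433 -0.3322]
wrist B area 2026 wh [137 142] px [472.  133.6] xy [ 0.5138 -0.2531]
wrist B area 8154 wh [101 103] px [263.  155.1] xy [ 0.5008 -0.1213]
```

View pics/w1.png

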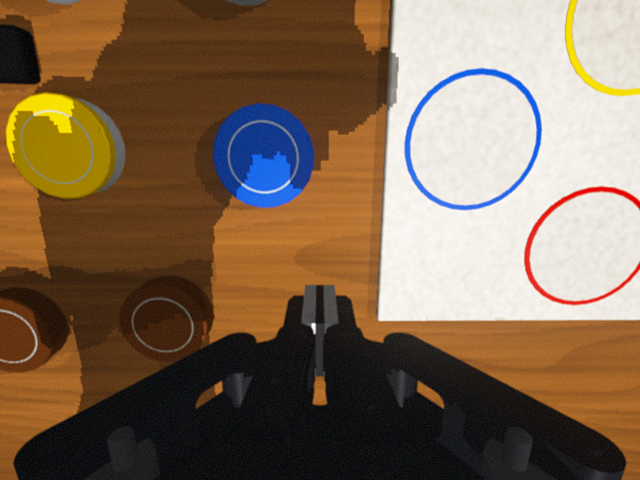

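Emit:
arm_command(moves=[[[1,0.8,-0.7,-0.5,0],[1,0.8,-0.7,-0.5,0],[1,0.8,0,0,0],[1,0.3,0,0,0],[1,0,0,0,0],[1,0,0,0,0]]])

```text
clock: 3.92
position: [0.4623, -0.122, 0.107]
ee_rot: [-0.707, 0.001, 0.707, 0.0]
ft_force: [0.1, 0.7, -0.2]
grip_width: -0.004
```

Run:
```python
from h import *
o=st(); print(tip(o))
```

```text
t 3.92 pos [ 0.4623 -0.122   0.107 ] yaw_y [-0.0018 -1.      0.0005] xdown [-0.0001 -0.0005 -1.    ] F [ 0.1216  0.7021 -0.1966] grip -0.004
[ 0.4623 -0.122   0.034 ]
```

Emit:
arm_command(moves=[[[1,0.2,0,0,0],[1,0.16,0,0,0],[1,0.04,0,0,0],[1,0.04,0,0,0],[1,0,0,0,0]]])

```text
clock: 4.33
position: [0.4625, -0.1208, 0.0955]
ee_rot: [0.707, -0.0, -0.707, 0.0]
ft_force: [0.0, 0.3, 1.0]
grip_width: 0.006
```

Emit:
arm_command(moves=[[[1,0.04,0,0,0],[1,0,0,0,0]]])

```text
clock: 4.5
position: [0.4626, -0.1207, 0.0944]
ee_rot: [0.707, 0.0, -0.707, 0.0]
ft_force: [-1.1, -0.7, 0.3]
grip_width: -0.002
```

Emit:
arm_command(moves=[[[1,0.04,0,0,0],[1,0.04,0,0,0],[1,0,0,0,0]]])

```text
clock: 4.75
position: [0.4625, -0.1207, 0.0923]
ee_rot: [-0.707, -0.0, 0.707, -0.0]
ft_force: [0.0, -0.3, 1.7]
grip_width: 0.001
```

Run:
```python
from h import *
o=st(); print(tip(o)); snap("wrist","w2")
```

```text
t 4.75 pos [ 0.4625 -0.1207  0.0923] yaw_y [ 0.0002 -1.      0.0001] xdown [-0.     -0.0001 -1.    ] F [ 0.0042 -0.3312  1.7177] grip 0.001
[ 0.4625 -0.1207  0.0193]
```

View pics/w2.png

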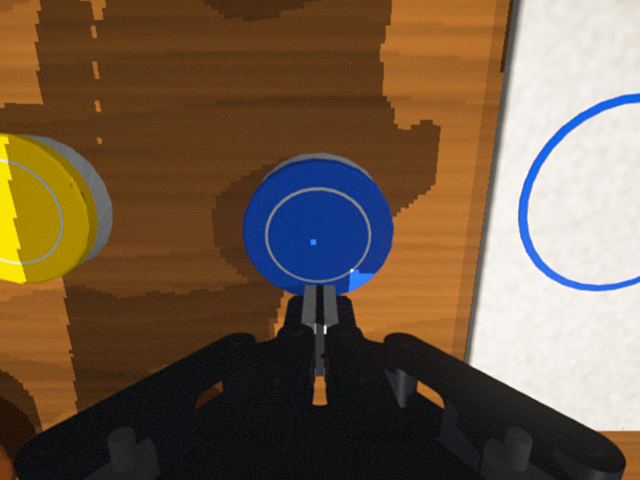

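Tip at 19.3 mm with only 1.7 N. The tin's far wall at (320,157) now shows, so the lid has tilted. I'll push a bit more to confirm the stop.

Emit:
arm_command(moves=[[[1,0.04,0,0,0],[1,0,0,0,0]]])

```text
clock: 4.97
position: [0.4626, -0.1208, 0.0919]
ee_rot: [0.707, -0.0, -0.707, 0.0]
ft_force: [-5.1, -0.2, 9.0]
grip_width: -0.002
```

Emit:
arm_command(moves=[[[1,0.04,0,0,0],[1,0,0,0,0]]])

```text
clock: 5.13
position: [0.4627, -0.1208, 0.0915]
ee_rot: [-0.707, 0.0, 0.707, -0.0]
ft_force: [-7.9, -0.1, 19.9]
grip_width: -0.001
```

B2 sank 5 mm before the stop, so it ROCKS and goes in the box. Raise, open and look again.

Emit:
arm_command(moves=[[[0,-0.5,0,0,0],[0,-0.9,0,0,0],[0,-0.6,0,0,0],[0,0,0,0,0],[0,0,0,0,0],[0,0,0,0,0]]], force=50)

```text
clock: 5.63
position: [0.4622, -0.1207, 0.1398]
ee_rot: [-0.707, -0.0, 0.707, -0.0]
ft_force: [-0.4, -0.8, 0.1]
grip_width: 0.846
```

Run:
```python
from h import *
o=st(); im=snap("wrist","w3"); blobs("wrist",im=im); blobs("top"); snap("top","t3")
```

```text
t 5.63 pos [ 0.4622 -0.1207  0.1398] yaw_y [ 0.0001 -1.      0.    ] xdown [-0.0006 -0.     -1.    ] F [-0.448  -0.8405  0.0717] grip 0.846
wrist Y area 1127 wh [86 19] px [62.9  7.2] xy [0.5951 0.0019]
wrist Y area 2354 wh [ 39 102] px [ 46.  188.2] xy [0.5085 0.03  ]
wrist R area 1851 wh [100  27] px [300.6  10.4] xy [ 0.5939 -0.112 ]
wrist R area 640 wh [ 39 106] px [615.7 305.9] xy [ 0.4369 -0.3032]
wrist B area 2571 wh [157 155] px [550.5 174.6] xy [ 0.5163 -0.2475]
wrist B area 10230 wh [115 114] px [318.3 201.3] xy [ 0.5014 -0.1206]
top Y area 668 wh [30 29] px [319.6 220.6] xy [0.6213 0.0033]
top Y area 173 wh [11 26] px [307.4 273.4] xy [0.5074 0.0307]
top R area 669 wh [30 30] px [372.3 220.4] xy [ 0.6197 -0.1104]
top B area 8451 wh [146  69] px [524.2  35.7] xy [ 1.0477 -0.4733]
top B area 342 wh [44 28] px [252.8 151.5] xy [0.7808 0.1497]
top B area 1284 wh [82 23] px [165.1 184.9] xy [0.7074 0.3428]
top B area 711 wh [30 30] px [264.2 276.2] xy [0.5028 0.1225]
```

View pics/w3.png

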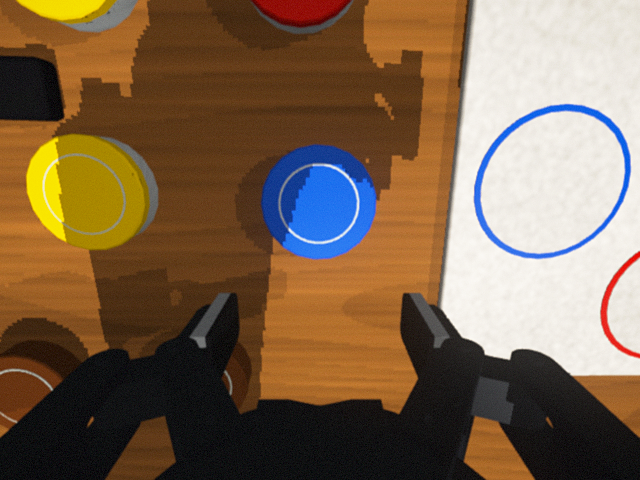

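Blue tin at wrist px (318,201) → (.501,-.121), upright again. Grasping it.

Emit:
arm_command(moves=[[[0,0,0,-0.8,0],[0,0,0,-0.73,0],[0,0.5,0,0,0],[0,0.8,0,0,0],[0,0.8,0,0,0],[0,0.5,0,0,0],[0,0.2,0,0,0],[0,0,0,0,0]]])

```text
clock: 6.45
position: [0.4998, -0.1204, 0.0691]
ee_rot: [-0.706, -0.0, 0.708, 0.0]
ft_force: [-0.4, 0.6, 0.3]
grip_width: 1.0
```

Emit:
arm_command(moves=[[[1,0,0,0,0],[1,0,0,0,0],[1,0,0,0,0],[1,0,0,0,0],[1,0,0,0,0]]], force=50)

```text
clock: 6.87
position: [0.5014, -0.1208, 0.0718]
ee_rot: [0.708, -0.0, -0.706, 0.0]
ft_force: [-2.9, 0.5, 5.9]
grip_width: 0.732
```

Emit:
arm_command(moves=[[[1,-0.4,0,0,0],[1,-0.8,0,0,0],[1,-0.9,0,0,0],[1,-0.9,0,0,0],[1,0,-0.5,0,0],[1,0,-1,0,0],[1,0,-1,0,0],[1,0,-1,0,0],[1,0,-1,0,0],[1,0,-1,0,0],[1,0,-1,0,0],[1,0,-1,0,0]]])

```text
clock: 7.87
position: [0.5004, 0.0684, 0.1458]
ee_rot: [0.707, 0.0, -0.707, 0.0]
ft_force: [1.0, -0.1, -0.8]
grip_width: 0.735
```

Run:
```python
from h import *
o=st(); info=manip.camera_info("top")
for n,(u,v),z in [("tl",(126.5,231.5),.028),("tr",(228.5,230),.028),("bl",(118.5,359.5),.028),("br",(227,358.5),.028),("Ttl",(413,211),.008),("Ttr",(514,210),.008),("Tbl",(418,336),.008),("Tbr",(523,334),.008)]:
    print(n,toplane(info,u,v,z))
snap("wrist","w4"); snap("top","t4")
```

```text
t 7.87 pos [0.5004 0.0684 0.1458] yaw_y [ 0.0004 -1.      0.0002] xdown [ 0.0006 -0.0002 -1.    ] F [ 1.0362 -0.0618 -0.754 ] grip 0.735
tl [0.6034 0.4208 0.028 ]
tr [0.603  0.1996 0.028 ]
bl [0.3348 0.422  0.028 ]
br [0.3343 0.1974 0.028 ]
Ttl [ 0.6427 -0.202   0.008 ]
Ttr [ 0.6411 -0.422   0.008 ]
Tbl [ 0.3739 -0.1994  0.008 ]
Tbr [ 0.3754 -0.418   0.008 ]
```

View pics/w4.png

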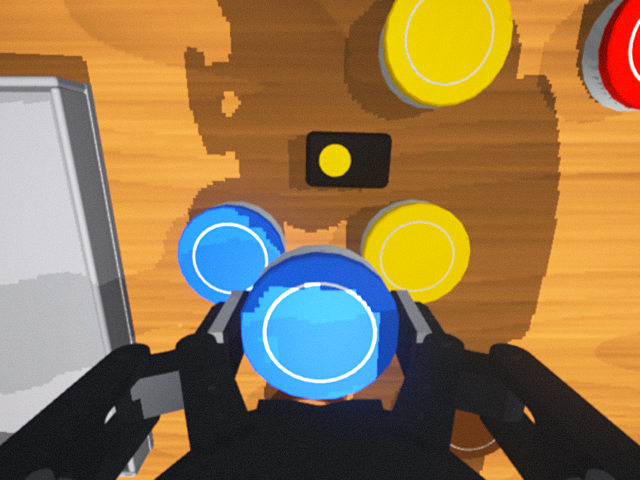

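Blue tin is held at wrist px (320,330). I'll set it in the box at (.553,.310).

Emit:
arm_command(moves=[[[1,0,-0.96,-0.2,0],[1,0,-0.97,-0.2,0],[1,0,-0.97,-0.2,0],[1,0,-0.97,-0.2,0],[1,0,-0.97,-0.2,0],[1,0,-0.97,-0.2,0],[1,0,-0.97,-0.2,0],[1,0,-0.96,-0.2,0],[1,0,-0.96,-0.25,0],[1,0,-0.96,-0.25,0],[1,0,0,0,0],[1,0,0,0,0]]])

```text
clock: 8.97
position: [0.5526, 0.3098, 0.1453]
ee_rot: [-0.707, -0.001, 0.707, -0.001]
ft_force: [-0.2, -0.8, -0.6]
grip_width: 0.731
```

Run:
```python
from h import *
o=st(); print(delta([.553,.31,.078])); snap("wrist","w5")
```

```text
t 8.97 pos [0.5526 0.3098 0.1453] yaw_y [ 0.0024 -1.     -0.0006] xdown [-0.0005  0.0006 -1.    ] F [-0.2324 -0.7709 -0.6293] grip 0.731
[ 2.6932 -0.0071 -0.0161]
```

View pics/w5.png

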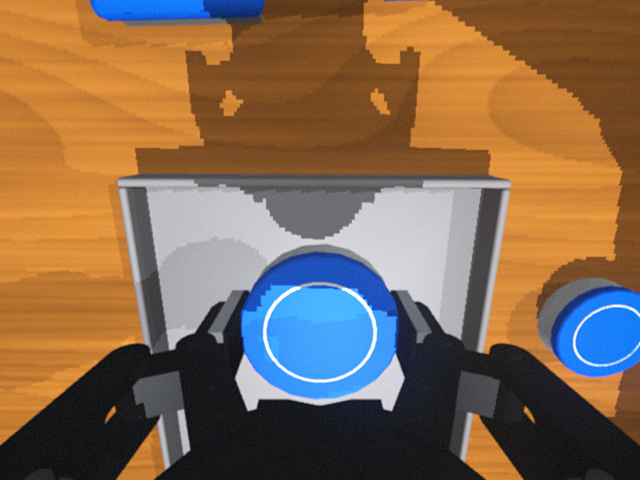

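Emit:
arm_command(moves=[[[1,0.6,0,0,0],[1,0.8,0,0,0],[1,0.6,0,0,0],[1,0.4,0,0,0],[1,0.2,0,0,0],[1,0.08,0,0,0],[1,0,0,0,0]]])

```text
clock: 9.6
position: [0.5532, 0.3082, 0.0782]
ee_rot: [-0.707, 0.0, 0.707, -0.0]
ft_force: [0.2, 0.4, -0.8]
grip_width: 0.731
```

Emit:
arm_command(moves=[[[1,0.04,0,0,0],[1,0.04,0,0,0],[1,0,0,0,0]]])

```text
clock: 9.85
position: [0.5534, 0.3086, 0.0769]
ee_rot: [0.707, 0.0, -0.707, -0.0]
ft_force: [0.5, -0.1, -1.1]
grip_width: 0.737
```

Emit:
arm_command(moves=[[[1,0.04,0,0,0],[1,0.02,0,0,0],[1,0,0,0,0]]])

```text
clock: 10.1
position: [0.5536, 0.3086, 0.0768]
ee_rot: [0.708, -0.0, -0.707, 0.0]
ft_force: [-5.0, -3.9, 13.4]
grip_width: 0.736
```

Contact with the floor. Release and rise.

Emit:
arm_command(moves=[[[0.1,-0.04,0,0,0],[0.1,0,0,0,0],[0.1,0,0,0,0],[0.1,-0.5,0,0,0],[0.1,-0.9,0,0,0],[0.1,-0.9,0,0,0],[0.1,-0.5,0,0,0],[0.1,0,0,0,0]]])

```text
clock: 10.77
position: [0.5545, 0.3094, 0.1497]
ee_rot: [0.709, 0.001, -0.705, -0.001]
ft_force: [0.9, 0.0, -0.0]
grip_width: 0.899
```

Run:
```python
from h import *
o=st(); im=snap("wrist","w6"); im=snap("top","t6"); blobs("top",im=im)
```

```text
t 10.77 pos [0.5545 0.3094 0.1497] yaw_y [ 0.0001 -1.     -0.0024] xdown [ 0.0048  0.0024 -1.    ] F [ 0.9405  0.0186 -0.0492] grip 0.899
top R area 692 wh [30 30] px [372.2 220.3] xy [ 0.6199 -0.1101]
top B area 8460 wh [147  69] px [524.2  35.7] xy [ 1.0477 -0.4734]
top B area 841 wh [45 39] px [253.4 151. ] xy [0.7819 0.1484]
top B area 1285 wh [82 23] px [165.1 184.9] xy [0.7074 0.3429]
top B area 340 wh [28 24] px [179.8 258.5] xy [0.5434 0.3039]
top B area 711 wh [30 31] px [264.1 276.2] xy [0.5027 0.1226]
```

View pics/w6.png

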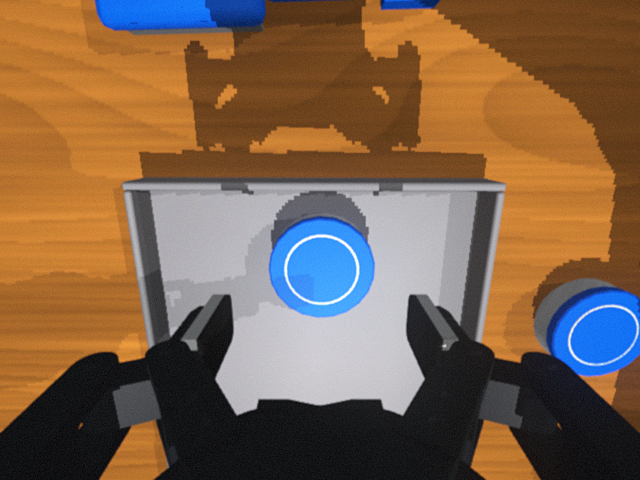

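View pics/t6.png

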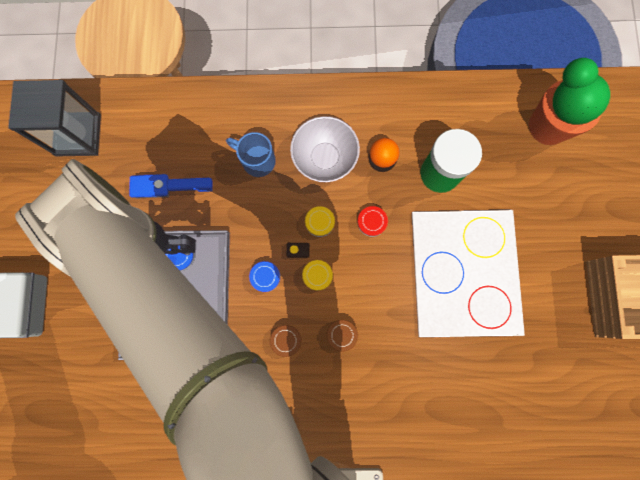

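B2 stands flat in the box (wrist px (321,265)). Next is B1.

Emit:
arm_command(moves=[[[1,0,0.9,0.44,0],[1,0,0.9,0.44,0],[1,0,0.94,0.44,0],[1,0,0.94,0.44,0],[1,0,0.95,0.44,0],[1,0,0.95,0.44,0],[1,0,0.95,0.45,0],[1,0,0.95,0.45,0],[1,0.7,0,0,0],[1,0.7,0,0,0],[1,0.3,0,0,0],[1,0,0,0,0]]])

```text
clock: 11.87
position: [0.4632, 0.121, 0.1012]
ee_rot: [-0.706, 0.0, 0.709, -0.0]
ft_force: [-0.2, 0.1, 0.5]
grip_width: 0.004
```

Run:
```python
from h import *
o=st(); print(tip(o)); im=snap("wrist","w7"); blobs("wrist",im=im)
```

```text
t 11.87 pos [0.4632 0.121  0.1012] yaw_y [ 0.0004 -1.      0.0005] xdown [-0.0044 -0.0005 -1.    ] F [-0.2123  0.106   0.4896] grip 0.004
[0.4629 0.1209 0.0282]
wrist Y area 1551 wh [43 47] px [467.2  72.2] xy [0.5621 0.0614]
wrist Y area 15363 wh [142 141] px [569.8 205. ] xy [0.5082 0.0085]
wrist B area 15481 wh [143 141] px [315.9 207.1] xy [0.507  0.1224]
```

View pics/w7.png

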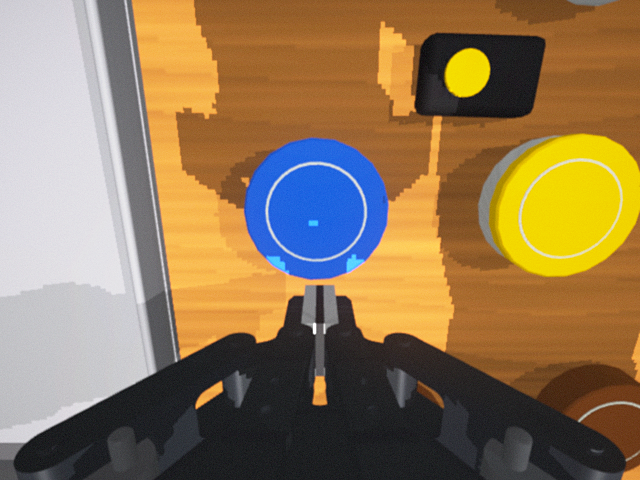

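Emit:
arm_command(moves=[[[1,0,0,-0.2,0],[1,0.12,0,0,0],[1,0.04,0,0,0],[1,0.04,0,0,0],[1,0,0,0,0]]])

```text
clock: 12.33
position: [0.4697, 0.1214, 0.0984]
ee_rot: [0.707, 0.0, -0.707, 0.0]
ft_force: [-0.1, -0.5, -0.6]
grip_width: -0.001
```

Emit:
arm_command(moves=[[[1,0.04,0,0,0],[1,0,0,0,0]]])

```text
clock: 12.5
position: [0.4697, 0.1214, 0.0974]
ee_rot: [0.707, 0.0, -0.707, 0.0]
ft_force: [0.7, -0.6, -0.3]
grip_width: 0.001
```

Emit:
arm_command(moves=[[[1,0.04,0,0,0],[1,0,0,0,0]]])

```text
clock: 12.67
position: [0.4698, 0.1214, 0.0967]
ee_rot: [0.707, -0.0, -0.707, 0.0]
ft_force: [-0.4, -0.0, 3.8]
grip_width: -0.001
```

Emit:
arm_command(moves=[[[1,0.04,0,0,0],[1,0,0,0,0]]])

```text
clock: 12.83
position: [0.4699, 0.1215, 0.0965]
ee_rot: [0.707, -0.0, -0.707, 0.0]
ft_force: [-6.2, -1.6, 17.7]
grip_width: 0.006
```

Emit:
arm_command(moves=[[[1,0.04,0,0,0],[1,0,0,0,0]]])

```text
clock: 13.0
position: [0.47, 0.1216, 0.0963]
ee_rot: [0.707, -0.0, -0.707, 0.001]
ft_force: [-10.9, -3.7, 30.0]
grip_width: 0.001
```

B1 resists with 30 N at lid height, so it is STEADY and goes in the blue ring. Look again and grasp.

Emit:
arm_command(moves=[[[1,-0.3,0,0,0],[0,-0.7,0,0,0],[0,-0.8,0,0,0],[0,0,0,0,0],[0,0,0,0,0],[0,0,0,0,0]]])

```text
clock: 13.5
position: [0.4696, 0.1211, 0.139]
ee_rot: [-0.707, 0.0, 0.707, -0.0]
ft_force: [0.5, -0.7, -0.5]
grip_width: 0.708
```

Run:
```python
from h import *
o=st(); im=snap("wrist","w8"); blobs("wrist",im=im); blobs("top")
```

```text
t 13.5 pos [0.4696 0.1211 0.139 ] yaw_y [ 0.     -1.      0.0003] xdown [-0.0002 -0.0003 -1.    ] F [ 0.479  -0.7019 -0.4782] grip 0.708
wrist Y area 156 wh [27 17] px [562.6  23. ] xy [0.5959 0.0031]
wrist Y area 814 wh [32 34] px [435.3 100.5] xy [0.5611 0.0611]
wrist Y area 6268 wh [112 104] px [515.4 195.2] xy [0.5125 0.0119]
wrist B area 1083 wh [ 27 100] px [ 13.6 128.2] xy [0.5474 0.2806]
wrist B area 1605 wh [114 107] px [331.9 177.4] xy [0.5221 0.1136]
top Y area 229 wh [22 20] px [324.2 214.3] xy [ 0.6351 -0.0069]
top R area 693 wh [30 30] px [372.2 220.4] xy [ 0.6198 -0.1101]
top B area 8455 wh [146  69] px [524.2  35.7] xy [ 1.0477 -0.4734]
top B area 397 wh [44 33] px [251.7 148.5] xy [0.7878 0.1522]
top B area 1288 wh [82 23] px [165.  184.9] xy [0.7074 0.3429]
top B area 447 wh [30 28] px [175.2 250.6] xy [0.5606 0.3145]
top B area 178 wh [16 21] px [272.6 271.2] xy [0.5131 0.1046]
```

Emit:
arm_command(moves=[[[0,0,-0.04,-0.7,0],[0,0,0,-0.7,0],[0,0.5,0,0,0],[0,0.8,0,0,0],[0,0.8,0,0,0],[0,0.4,0,0,0],[0,0.12,0,0,0],[0,0,0,0,0]]])

```text
clock: 14.27
position: [0.504, 0.1224, 0.073]
ee_rot: [-0.706, -0.0, 0.708, -0.0]
ft_force: [0.1, 0.5, -0.3]
grip_width: 0.999
```

Emit:
arm_command(moves=[[[1,0,0,0,0],[1,0,0,0,0],[1,0,0,0,0],[1,0,0,0,0],[1,0,0,0,0]]])

```text
clock: 14.68
position: [0.5053, 0.1226, 0.0753]
ee_rot: [0.708, 0.0, -0.706, 0.0]
ft_force: [-2.9, -1.0, 5.9]
grip_width: 0.728
```

Emit:
arm_command(moves=[[[1,-0.4,0,0,0],[1,-0.8,0,0,0],[1,-0.9,0,0,0],[1,-0.8,0.4,0,0],[1,0,0.9,0,0],[1,0,0.9,0,0],[1,0,0.9,0,0],[1,0,0.9,0,0],[1,0,0.9,0,0],[1,0,0.9,0,0],[1,0,0.9,0,0],[1,0,0.9,0,0]]])

```text
clock: 15.68
position: [0.5048, -0.0687, 0.1476]
ee_rot: [0.708, -0.0, -0.707, 0.0]
ft_force: [-0.3, 0.8, -2.4]
grip_width: 0.729
```

Emit:
arm_command(moves=[[[1,0,0.9,0,0],[1,0,0.9,0,0],[1,0,0.9,0,0],[1,0,0.9,0,0],[1,0,0.9,0,0],[1,0,0.9,0,0],[1,0,0.9,0,0],[1,0,0.9,0,0],[1,0,0,0,0],[1,0,0,0,0]]])

```text
clock: 16.52
position: [0.5046, -0.2489, 0.1473]
ee_rot: [0.707, -0.001, -0.707, -0.001]
ft_force: [0.4, -0.9, -1.7]
grip_width: 0.726
```

Run:
```python
from h import *
o=st(); print(delta([.508,-.258,.085])); im=snap("wrist","w9"); im=snap("top","t9")
```

```text
t 16.52 pos [ 0.5046 -0.2489  0.1473] yaw_y [-0.0023 -1.      0.0004] xdown [ 0.0008 -0.0004 -1.    ] F [ 0.4329 -0.8581 -1.6899] grip 0.726
[ 2.4919  0.3612 -0.1355]
```

View pics/w9.png

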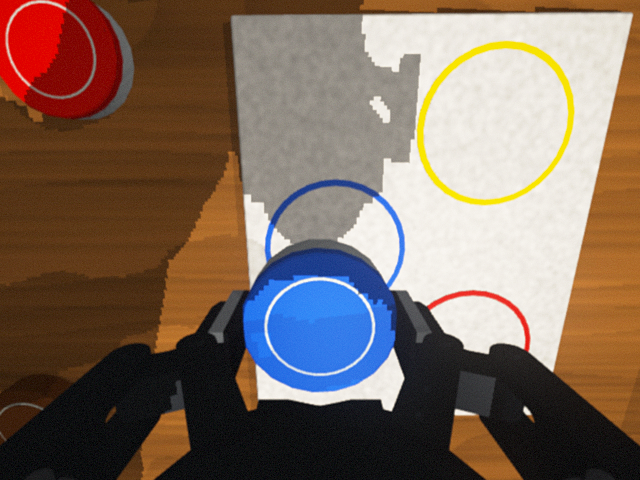

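```bash
cat >> h.py <<'E'
from scipy.optimize import least_squares
def ringfit(cam,im,box,col,guess,z=.008):
    info=manip.camera_info(cam); hsv=cv2.cvtColor(im,cv2.COLOR_RGB2HSV); H,S,V=[hsv[...,i].astype(int) for i in range(3)]
    M={'Y':(abs(H-28)<6)&(S>110),'R':((H<7)|(H>172))&(S>90),'B':(abs(H-112)<9)&(S>90)}[col]
    x0,y0,x1,y1=box; ys,xs=np.nonzero(M[y0:y1,x0:x1]); P=np.array([toplane(info,x+x0,y+y0,z)[:2] for x,y in zip(xs,ys)])
    r=least_squares(lambda p:np.hypot(P[:,0]-p[0],P[:,1]-p[1])-p[2],[*guess,.044],loss='soft_l1',f_scale=.002)
    return r.x,len(P)
E
python3 - <<'E'
from h import *
w=cv2.imread('pics/w9.png')[:,:,::-1].copy(); t=cv2.imread('pics/t0.png' if 0 else 'pics/top0.png')[:,:,::-1].copy()
print(ringfit('wrist',w,(262,175,410,236),'B',(.508,-.258)))
print(ringfit('wrist',w,(405,30,600,215),'Y',(.583,-.352)))
print(ringfit('wrist',w,(435,285,540,345),'R',(.433,-.352)))
print(ringfit('top',t,(418,245,468,300),'B',(.508,-.258)))
print(ringfit('top',t,(458,210,510,262),'Y',(.583,-.352)))
print(ringfit('top',t,(464,280,516,332),'R',(.433,-.352)))
E
```

```text
(array([ 0.5084, -0.2573,  0.0442]), 1096)
(array([ 0.5847, -0.3511,  0.0441]), 3162)
(array([ 0.434 , -0.3524,  0.0441]), 682)
(array([ 0.5074, -0.2582,  0.0439]), 179)
(array([ 0.5828, -0.3519,  0.0439]), 160)
(array([ 0.4327, -0.3526,  0.0438]), 240)
```

Emit:
arm_command(moves=[[[1,0,0.36,-0.14,0],[1,0.6,0,0,0],[1,0.8,0,0,0],[1,0.6,0,0,0],[1,0.3,0,0,0],[1,0.12,0,0,0],[1,0.04,0,0,0],[1,0,0,0,0]]])

```text
clock: 17.28
position: [0.5088, -0.2567, 0.0856]
ee_rot: [0.707, 0.0, -0.707, 0.0]
ft_force: [-0.4, -0.0, -2.1]
grip_width: 0.727
```

Emit:
arm_command(moves=[[[1,0.04,0,0,0],[1,0.04,0,0,0],[1,0,0,0,0]]])

```text
clock: 17.53
position: [0.5087, -0.2568, 0.0834]
ee_rot: [0.707, -0.0, -0.707, 0.0]
ft_force: [-0.2, -0.6, -0.9]
grip_width: 0.73
```

Emit:
arm_command(moves=[[[1,0.04,0,0,0],[1,0.02,0,0,0],[1,0,0,0,0]]])

```text
clock: 17.78
position: [0.5087, -0.2568, 0.0833]
ee_rot: [0.707, -0.0, -0.707, 0.0]
ft_force: [-6.6, 2.7, 17.5]
grip_width: 0.73
```

Emit:
arm_command(moves=[[[0.1,-0.04,0,0,0],[0.1,0,0,0,0],[0.1,0,0,0,0],[0.1,-0.5,0,0,0],[0.1,-0.9,0,0,0],[0.1,-0.9,0,0,0],[0.1,-0.4,0,0,0],[0.1,0,0,0,0]]])

```text
clock: 18.45
position: [0.5097, -0.2572, 0.1531]
ee_rot: [0.709, -0.001, -0.706, 0.001]
ft_force: [0.3, -0.2, 0.3]
grip_width: 0.899
```

Run:
```python
from h import *
o=st(); im=snap("wrist","w10"); blobs("wrist",im=im,z=.032); snap("top","t10")
print(delta([.583,-.110,.107]))
```

```text
t 18.45 pos [ 0.5097 -0.2572  0.1531] yaw_y [ 0.0001 -1.      0.0025] xdown [ 0.0043 -0.0025 -1.    ] F [ 0.2956 -0.1627  0.263 ] grip 0.899
wrist Y area 1927 wh [150 156] px [486.  129.9] xy [ 0.5868 -0.3475]
wrist R area 12249 wh [115 130] px [53.5 63.8] xy [ 0.6186 -0.122 ]
wrist R area 479 wh [81 66] px [482.9 314.9] xy [ 0.4758 -0.3612]
wrist R area 349 wh [28 81] px [396.6 355.1] xy [ 0.4464 -0.3086]
wrist B area 9951 wh [135 128] px [319.  261.2] xy [ 0.5117 -0.2576]
[ 1.7125 -5.8695 -2.9929]
```

View pics/w10.png

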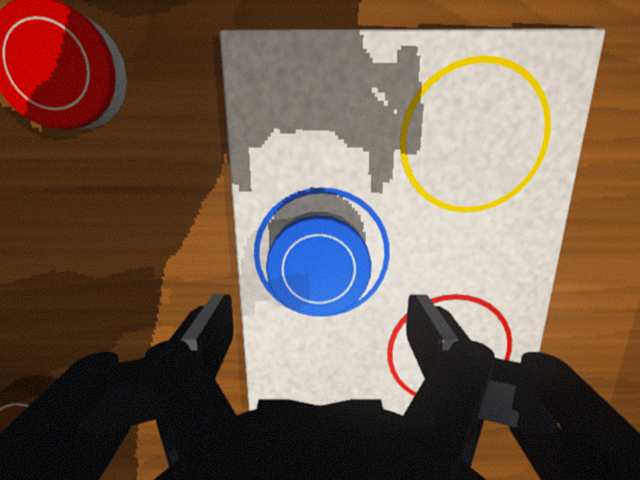

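View pics/t10.png

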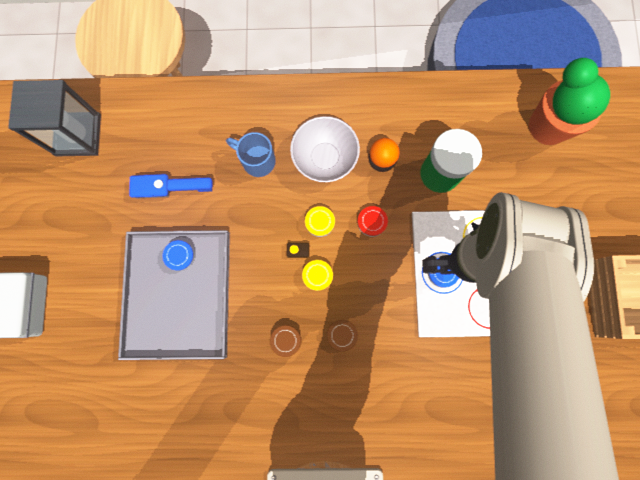

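Blue B1 is well inside its ring (wrist lid px (319,261), about 3 mm off centre). B2 stands in the box at top px (178,255). Next is red.

Emit:
arm_command(moves=[[[1,0,-0.97,-0.5,0],[1,0,-0.98,-0.5,0],[1,0,-0.98,-0.5,0],[1,0,-0.98,-0.5,0],[1,0,-0.98,-0.5,0],[1,0,-0.98,-0.5,0],[1,0,0,0,0],[1,0.8,0,0,0],[1,0.7,0,0,0],[1,0.2,0,0,0],[1,0,0,0,0],[1,0,0,0,0]]])

```text
clock: 19.55
position: [0.583, -0.1099, 0.1071]
ee_rot: [-0.707, -0.0, 0.707, 0.0]
ft_force: [0.2, -0.1, 0.8]
grip_width: -0.002
```

Run:
```python
from h import *
o=st(); print(tip(o)); im=snap("wrist","w11"); blobs("wrist",im=im); blobs("top")
```

```text
t 19.55 pos [ 0.583  -0.1099  0.1071] yaw_y [ 0.0002 -1.     -0.0003] xdown [-0.001   0.0003 -1.    ] F [ 0.2051 -0.1487  0.8072] grip -0.002
[ 0.5829 -0.1099  0.0341]
wrist Y area 14302 wh [140 134] px [ 75.9 208.9] xy [0.6248 0.0031]
wrist Y area 404 wh [18 28] px [  7.3 323.8] xy [0.5643 0.051 ]
wrist Y area 2200 wh [83 52] px [ 85.  391.6] xy [0.5221 0.0191]
wrist R area 14484 wh [137 135] px [322.1 211.4] xy [ 0.6237 -0.1119]
wrist B area 6573 wh [145 130] px [594.  394.5] xy [ 0.5205 -0.2634]
top Y area 662 wh [30 29] px [319.4 220.6] xy [0.6212 0.0037]
top Y area 606 wh [25 29] px [315.5 274.9] xy [0.5039 0.0136]
top B area 8449 wh [146  69] px [524.2  35.7] xy [ 1.0476 -0.4734]
top B area 271 wh [34 21] px [258.2 153.7] xy [0.7756 0.1376]
top B area 1285 wh [82 23] px [165.1 184.9] xy [0.7074 0.3428]
top B area 726 wh [30 30] px [177.5 254.8] xy [0.5514 0.3093]
```

View pics/w11.png

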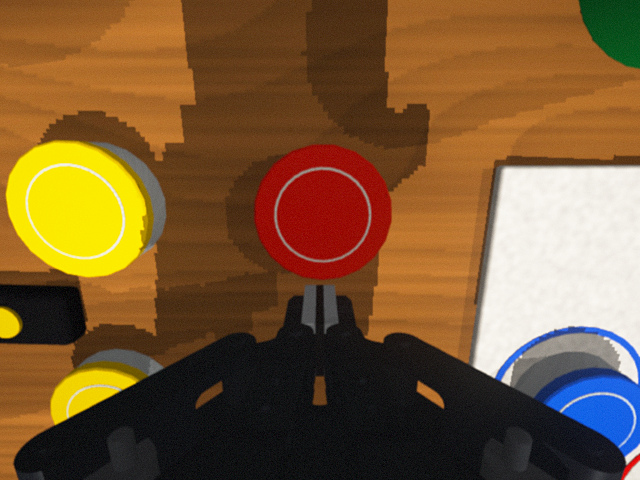

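Emit:
arm_command(moves=[[[1,0.16,0,-0.1,0],[1,0.16,0,0,0],[1,0.04,0,0,0],[1,0.04,0,0,0],[1,0.04,0,0,0],[1,0,0,0,0]]])

```text
clock: 20.15
position: [0.5857, -0.1099, 0.0963]
ee_rot: [-0.707, -0.0, 0.707, -0.0]
ft_force: [0.4, 0.2, -0.5]
grip_width: 0.002
```

Emit:
arm_command(moves=[[[1,0.04,0,0,0],[1,0,0,0,0]]])

```text
clock: 20.32
position: [0.5857, -0.1099, 0.0954]
ee_rot: [0.707, 0.0, -0.707, 0.0]
ft_force: [-0.4, 0.3, 0.4]
grip_width: 0.002
```

Emit:
arm_command(moves=[[[1,0.04,0,0,0],[1,0,0,0,0]]])

```text
clock: 20.48
position: [0.5857, -0.1099, 0.0943]
ee_rot: [-0.707, -0.0, 0.707, -0.0]
ft_force: [-0.2, 0.6, 0.4]
grip_width: 0.0
```

Emit:
arm_command(moves=[[[1,0.04,0,0,0],[1,0.04,0,0,0],[1,0,0,0,0]]])

```text
clock: 20.73
position: [0.5858, -0.1099, 0.0925]
ee_rot: [0.707, 0.0, -0.707, 0.0]
ft_force: [-1.2, 0.9, 3.4]
grip_width: 0.001
```

Emit:
arm_command(moves=[[[1,0.04,0,0,0],[1,0,0,0,0]]])

```text
clock: 20.9
position: [0.5859, -0.1099, 0.0922]
ee_rot: [0.707, -0.0, -0.707, 0.0]
ft_force: [-4.3, 1.4, 10.5]
grip_width: 0.002
```

Run:
```python
from h import *
o=st(); print(tip(o)); im=snap("wrist","w12")
```

```text
t 20.9 pos [ 0.5859 -0.1099  0.0922] yaw_y [ 0.0002 -1.      0.0004] xdown [ 0.0001 -0.0004 -1.    ] F [-4.27    1.4416 10.4832] grip 0.002
[ 0.5859 -0.1099  0.0192]
```

View pics/w12.png

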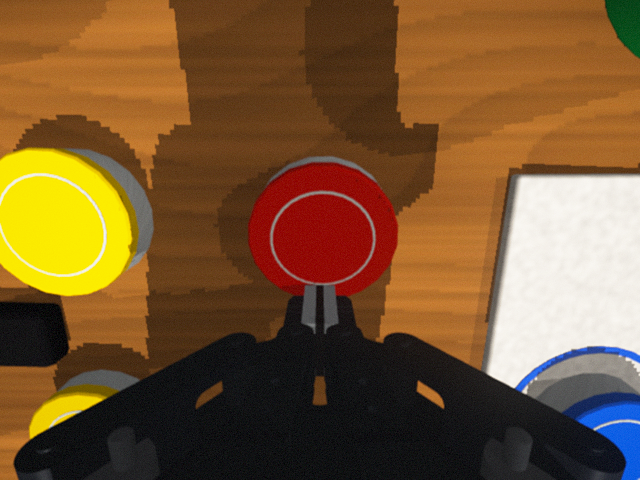

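Red sank to 19.2 mm and then stopped, and its far wall shows at (322,160), so it ROCKS and goes in the box.

Emit:
arm_command(moves=[[[1,-0.3,0,0,0],[0,-0.8,0,0,0],[0,-0.8,0,0,0],[0,0,0.04,-0.7,0],[0,0,0,-0.74,0],[0,0,0,0,0],[0,0.5,0,0,0],[0,0.8,0,0,0],[0,0.8,0,0,0],[0,0.4,0,0,0],[0,0.1,0,0,0],[0,0,0,0,0]]])

```text
clock: 21.95
position: [0.621, -0.1108, 0.073]
ee_rot: [-0.706, -0.0, 0.708, 0.0]
ft_force: [-0.3, 0.0, 0.4]
grip_width: 1.003
```

Run:
```python
from h import *
o=st(); im=snap("wrist","w13")
```

```text
t 21.95 pos [ 0.621  -0.1108  0.073 ] yaw_y [ 0.0002 -1.     -0.0003] xdown [-0.0018  0.0003 -1.    ] F [-0.2532  0.0235  0.3932] grip 1.003
```

View pics/w13.png

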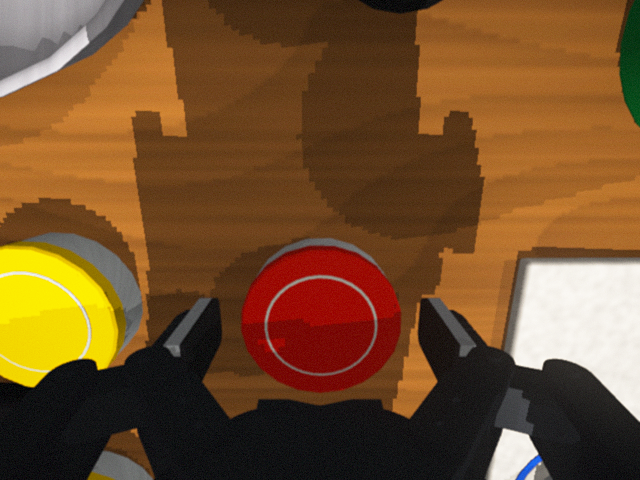

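Red tin is centred between the fingers, px (321,320). Close and lift.

Emit:
arm_command(moves=[[[1,0,0,0,0],[1,0,0,0,0],[1,0,0,0,0],[1,0,0,0,0],[1,0,0,0,0]]])

```text
clock: 22.42
position: [0.6225, -0.1108, 0.0756]
ee_rot: [0.708, -0.0, -0.706, 0.0]
ft_force: [-2.8, 0.8, 6.9]
grip_width: 0.728
```

Emit:
arm_command(moves=[[[1,-0.4,0,0,0],[1,-0.8,0,0,0],[1,-0.9,0,0,0],[1,-0.9,-0.4,0.2,0],[1,0,-0.9,0.35,0],[1,0,-0.9,0.35,0],[1,0,-0.9,0.35,0],[1,0,-0.9,0.35,0],[1,0,-0.9,0.35,0],[1,0,-0.9,0.35,0],[1,0,-0.9,0.35,0],[1,0,-0.9,0.35,0]]])

```text
clock: 23.42
position: [0.5463, 0.0801, 0.1499]
ee_rot: [0.707, -0.0, -0.707, 0.0]
ft_force: [0.1, -0.6, -3.0]
grip_width: 0.728
```

Emit:
arm_command(moves=[[[1,0,-0.9,0.35,0],[1,0,-0.9,0.35,0],[1,0,-0.9,0.35,0],[1,0,-0.9,0.35,0],[1,0,-0.9,0.35,0],[1,0,-0.9,0.35,0],[1,0,-0.9,0.35,0],[1,0,-0.9,0.35,0],[1,0,-0.9,0.3,0],[1,0,0,0,0],[1,0,0,0,0]]])

```text
clock: 24.33
position: [0.4686, 0.2831, 0.1498]
ee_rot: [0.707, 0.001, -0.707, 0.001]
ft_force: [0.5, -0.4, -1.2]
grip_width: 0.725
```

Run:
```python
from h import *
o=st(); im=snap("wrist","w14"); print(delta([.469,.31,.078]))
```

```text
t 24.33 pos [0.4686 0.2831 0.1498] yaw_y [ 0.0032 -1.     -0.0006] xdown [ 0.0008  0.0006 -1.    ] F [ 0.5005 -0.3927 -1.1589] grip 0.725
[ 2.8605 -1.1319  0.0094]
```

View pics/w14.png

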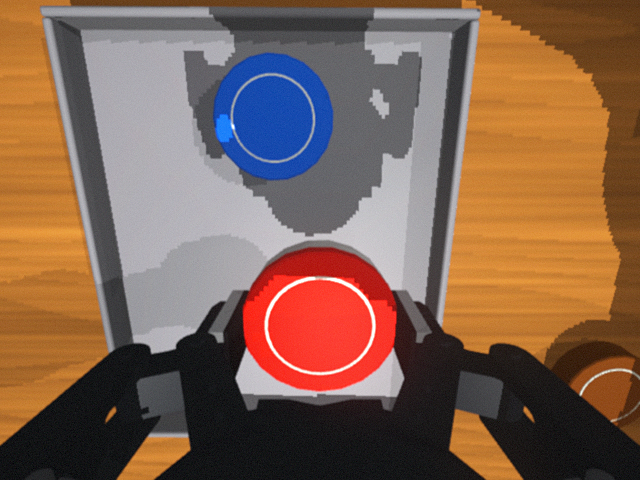

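Emit:
arm_command(moves=[[[1,0,-0.6,0,0],[1,0,-0.5,0,0],[1,0.6,0,0,0],[1,0.8,0,0,0],[1,0.7,0,0,0],[1,0.4,0,0,0],[1,0.2,0,0,0],[1,0.04,0,0,0],[1,0,0,0,0]]])

```text
clock: 25.13
position: [0.4696, 0.3091, 0.0809]
ee_rot: [0.707, -0.0, -0.707, -0.0]
ft_force: [0.5, 0.6, -1.8]
grip_width: 0.727
```

Emit:
arm_command(moves=[[[1,0.04,0,0,0],[1,0,0,0,0]]])

```text
clock: 25.3
position: [0.4698, 0.3093, 0.0806]
ee_rot: [0.708, 0.0, -0.707, -0.0]
ft_force: [-0.8, -1.7, 5.2]
grip_width: 0.729
```

Contact. Release and rise.

Emit:
arm_command(moves=[[[0.1,0,0,0,0],[0.1,0,0,0,0],[0.1,0,0,0,0],[0.1,-0.5,0,0,0],[0.1,-0.9,0,0,0],[0.1,-0.9,0,0,0],[0.1,-0.4,0,0,0],[0.1,0,0,0,0]]])

```text
clock: 25.97
position: [0.4703, 0.31, 0.15]
ee_rot: [0.709, 0.001, -0.706, -0.001]
ft_force: [0.2, -0.1, -0.2]
grip_width: 0.899
```

Run:
```python
from h import *
o=st(); im=snap("wrist","w15"); im=snap("top","t15"); blobs("top",im=im); print(delta([.468,.011,.107]))
```

```text
t 25.97 pos [0.4703 0.31   0.15  ] yaw_y [ 0.0001 -1.     -0.0021] xdown [ 0.0042  0.0021 -1.    ] F [ 0.1748 -0.1229 -0.2495] grip 0.899
top R area 244 wh [28 17] px [175.9 302. ] xy [0.4509 0.3088]
top B area 8453 wh [147  69] px [524.2  35.7] xy [ 1.0476 -0.4734]
top B area 571 wh [45 43] px [254. 153.] xy [0.7774 0.1469]
top B area 1264 wh [82 23] px [165.1 184.8] xy [0.7076 0.3428]
top B area 715 wh [30 30] px [177.4 254.8] xy [0.5514 0.3096]
top B area 1202 wh [42 42] px [443.6 271.5] xy [ 0.5071 -0.2565]
[ 1.5976 11.9177  0.0514]
```

View pics/w15.png

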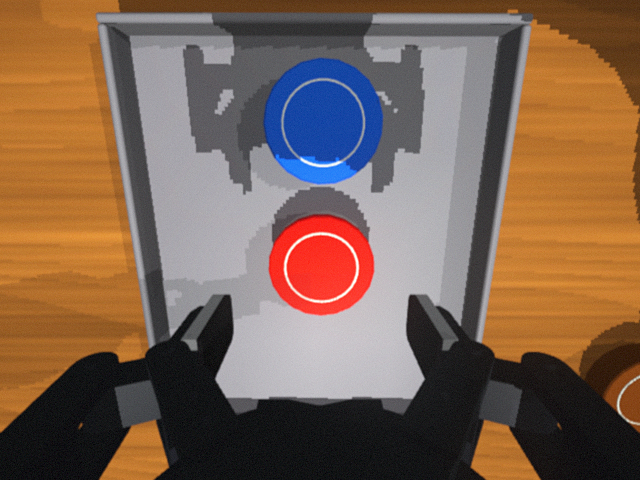

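View pics/t15.png

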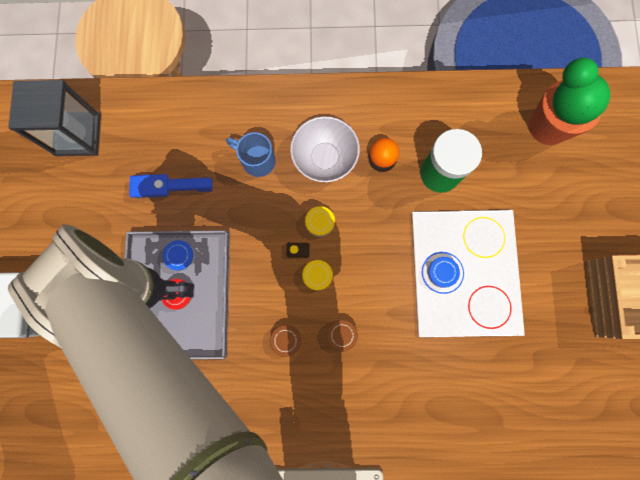

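Red and blue both stand flat in the box, and the blue tin is in its ring (top px (443,272)). Yellow Y2 next.

Emit:
arm_command(moves=[[[1,0,1,0,0],[1,0,1,0,0],[1,0,1,0,0],[1,0,1,0,0],[1,0,1,0,0],[1,0,1,0,0],[1,0,1,0,0],[1,0,1,0,0],[1,0,1,0,0],[1,0,1,0,0],[1,0,1,0,0],[1,0,0.95,0.04,0]]])

```text
clock: 27.07
position: [0.4674, 0.0088, 0.1457]
ee_rot: [-0.706, 0.0, 0.708, 0.0]
ft_force: [0.7, -0.7, 0.5]
grip_width: 0.002
```

Run:
```python
from h import *
o=st(); im=snap("wrist","w16"); blobs("wrist",im=im); im=snap("top","t16"); blobs("top",im=im); print(delta([.468,.010,.107]))
```

```text
t 27.07 pos [0.4674 0.0088 0.1457] yaw_y [-0.0002 -1.      0.0001] xdown [-0.0019 -0.0001 -1.    ] F [ 0.6677 -0.7319  0.5157] grip 0.002
wrist Y area 2339 wh [104  32] px [330.6  12.5] xy [ 0.5998 -0.0031]
wrist Y area 799 wh [31 34] px [225.8  96.8] xy [0.5613 0.0521]
wrist Y area 9008 wh [108 107] px [318.1 199.2] xy [0.5067 0.0036]
top R area 723 wh [30 30] px [175.5 293.7] xy [0.4684 0.3103]
top B area 8455 wh [146  69] px [524.2  35.7] xy [ 1.0477 -0.4733]
top B area 452 wh [44 34] px [253.3 150.1] xy [0.7842 0.1486]
top B area 1289 wh [82 23] px [165.  184.9] xy [0.7075 0.343 ]
top B area 724 wh [30 30] px [177.4 254.8] xy [0.5514 0.3094]
top B area 1207 wh [42 42] px [443.6 271.5] xy [ 0.5072 -0.2566]
[ 1.5412 -0.1534 -0.0295]
```

View pics/w16.png

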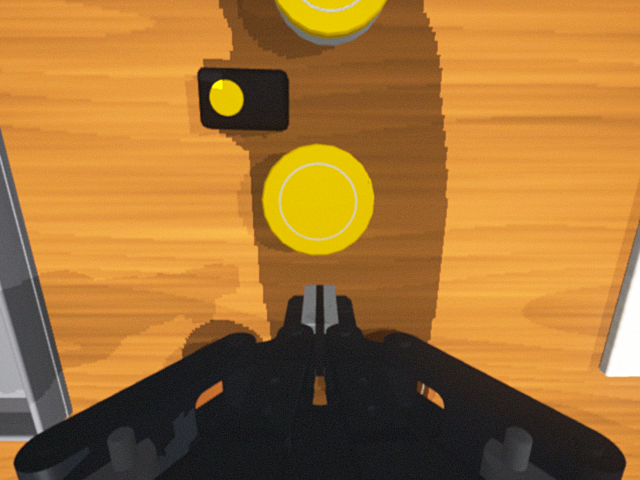

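Emit:
arm_command(moves=[[[1,0.8,0,-0.08,0],[1,0.7,0,0,0],[1,0.2,0,0,0],[1,0,0,0,0],[1,0,0,0,0]]])

```text
clock: 27.58
position: [0.47, 0.0108, 0.1043]
ee_rot: [-0.707, -0.0, 0.707, -0.0]
ft_force: [0.7, -0.0, 0.4]
grip_width: -0.002
```

Run:
```python
from h import *
o=st(); im=snap("wrist","w17"); blobs("wrist",im=im)
```

```text
t 27.58 pos [0.47   0.0108 0.1043] yaw_y [ 0.0009 -1.     -0.0003] xdown [-0.0011  0.0003 -1.    ] F [ 0.7156 -0.0277  0.3876] grip -0.002
wrist Y area 271 wh [57  7] px [340.    2.2] xy [0.594  0.0023]
wrist Y area 1472 wh [42 46] px [205.1  91.7] xy [0.5618 0.0578]
wrist Y area 14178 wh [138 133] px [322.6 218.6] xy [0.5079 0.0086]
```

Emit:
arm_command(moves=[[[1,0.2,0,0,0],[1,0.04,0,0,0],[1,0.04,0,0,0],[1,0,0,0,0]]])

```text
clock: 27.97
position: [0.4702, 0.0103, 0.0974]
ee_rot: [0.707, 0.0, -0.707, 0.0]
ft_force: [-0.0, 0.7, -0.2]
grip_width: -0.001
```

Emit:
arm_command(moves=[[[1,0.04,0,0,0],[1,0,0,0,0]]])

```text
clock: 28.13
position: [0.4703, 0.0103, 0.0964]
ee_rot: [0.707, 0.0, -0.707, 0.0]
ft_force: [-0.8, 1.3, 0.4]
grip_width: 0.004
```

Emit:
arm_command(moves=[[[1,0.04,0,0,0],[1,0,0,0,0]]])

```text
clock: 28.3
position: [0.4702, 0.0103, 0.0953]
ee_rot: [-0.707, -0.0, 0.707, -0.0]
ft_force: [-0.3, 0.1, 0.2]
grip_width: 0.003
```

Emit:
arm_command(moves=[[[1,0.04,0,0,0],[1,0.04,0,0,0],[1,0,0,0,0]]])

```text
clock: 28.55
position: [0.4702, 0.0103, 0.0932]
ee_rot: [-0.707, -0.0, 0.707, -0.0]
ft_force: [-0.1, -0.6, 0.1]
grip_width: 0.003
```

Emit:
arm_command(moves=[[[1,0.04,0,0,0],[1,0,0,0,0]]])

```text
clock: 28.72
position: [0.4703, 0.0104, 0.0925]
ee_rot: [-0.707, -0.0, 0.707, -0.0]
ft_force: [-1.9, -0.3, 5.6]
grip_width: -0.001
```

Emit:
arm_command(moves=[[[1,0.04,0,0,0],[1,0,0,0,0]]])

```text
clock: 28.88
position: [0.4704, 0.0104, 0.0921]
ee_rot: [-0.707, 0.0, 0.707, -0.0]
ft_force: [-6.2, 0.1, 14.8]
grip_width: 0.001
```

Run:
```python
from h import *
o=st(); im=snap("wrist","w18"); blobs("wrist",im=im)
```

```text
t 28.88 pos [0.4704 0.0104 0.0921] yaw_y [ 0.0002 -1.      0.0005] xdown [-0.     -0.0005 -1.    ] F [-6.1647  0.1042 14.7527] grip 0.001
wrist Y area 1764 wh [46 49] px [194.1  88.9] xy [0.561  0.0575]
wrist Y area 14571 wh [148 129] px [322.1 230.3] xy [0.5055 0.0086]
```

View pics/w18.png

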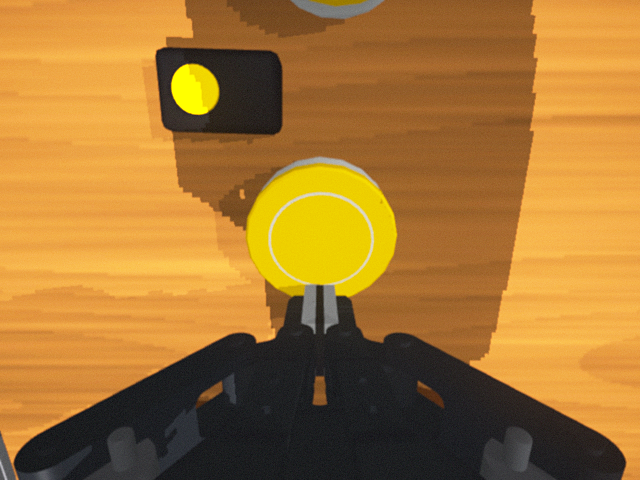

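Y2 sank 5 mm and then stopped, with its far wall visible at (320,162), so it ROCKS and goes in the box.

Emit:
arm_command(moves=[[[1,-0.3,0,0,0],[0,-0.8,0,0,0],[0,-0.8,0,0,0],[0,0,0.04,-0.7,0],[0,0,0,-0.7,0],[0,0,0,0,0],[0,0.5,0,0,0],[0,0.8,0,0,0],[0,0.8,0,0,0],[0,0.4,0,0,0],[0,0.1,0,0,0],[0,0,0,0,0]]])

```text
clock: 29.93
position: [0.5044, 0.0095, 0.0732]
ee_rot: [-0.706, -0.0, 0.708, -0.0]
ft_force: [-0.3, -0.2, -0.2]
grip_width: 1.003
```

Run:
```python
from h import *
o=st(); im=snap("wrist","w19")
```

```text
t 29.93 pos [0.5044 0.0095 0.0732] yaw_y [ 0.0005 -1.     -0.0002] xdown [-0.0019  0.0002 -1.    ] F [-0.2599 -0.1822 -0.166 ] grip 1.003
```

View pics/w19.png

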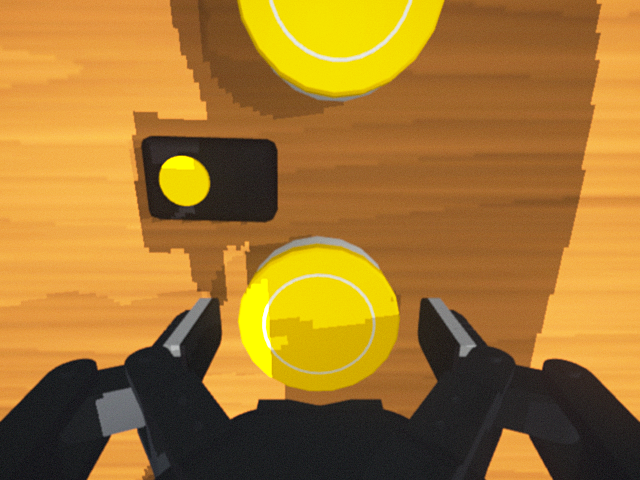

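Y2 is centred at px (320,320), with the clicker clear. Close and carry.

Emit:
arm_command(moves=[[[1,0,0,0,0],[1,0,0,0,0],[1,0,0,0,0],[1,0,0,0,0],[1,0,0,0,0]]])

```text
clock: 30.4
position: [0.5059, 0.0093, 0.0753]
ee_rot: [0.708, -0.0, -0.706, 0.0]
ft_force: [-2.8, -0.1, 8.2]
grip_width: 0.729
```

Emit:
arm_command(moves=[[[1,-0.4,0,0,0],[1,-0.8,0,0,0],[1,-0.9,0,0,0],[1,-0.9,-0.4,0,0],[1,0,-0.9,0.2,0],[1,0,-0.9,0.3,0],[1,0,-0.9,0.4,0],[1,0,-0.9,0.4,0],[1,0,-0.9,0.4,0],[1,0,-0.9,0.4,0],[1,0,-0.9,0.4,0],[1,0,-0.9,0.4,0]]])

```text
clock: 31.4
position: [0.4322, 0.2004, 0.1498]
ee_rot: [0.707, 0.0, -0.707, 0.0]
ft_force: [0.4, -0.0, -1.2]
grip_width: 0.728
```

Emit:
arm_command(moves=[[[1,0,-0.9,0.4,0],[1,0,-0.9,0.4,0],[1,0,-0.9,0.4,0],[1,0,-0.9,0.4,0],[1,0,-0.8,0.3,0],[1,0,0,0,0],[1,0,0,0,0]]])

```text
clock: 31.98
position: [0.3846, 0.3104, 0.1496]
ee_rot: [0.707, 0.001, -0.707, 0.001]
ft_force: [0.4, -0.2, -2.2]
grip_width: 0.732
```

Run:
```python
from h import *
o=st(); im=snap("wrist","w20"); print(delta([.385,.31,.0815]))
```

```text
t 31.98 pos [0.3846 0.3104 0.1496] yaw_y [ 0.0028 -1.     -0.0004] xdown [ 0.0006  0.0004 -1.    ] F [ 0.4461 -0.2127 -2.238 ] grip 0.732
[ 2.7146 -0.0297  0.009 ]
```

View pics/w20.png

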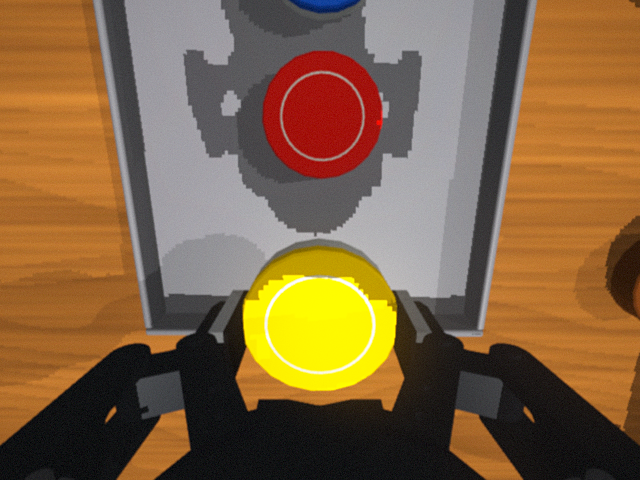

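Run:
```python
from h import *
i=manip.camera_info("wrist")
print(toplane(i,165,332,.028),toplane(i,480,332,.028),toplane(i,165,295,.005), toplane(i,322,113,.029))
```

```text
[0.3381 0.4087 0.028 ] [0.3385 0.2042 0.028 ] [0.3534 0.4169 0.005 ] [0.4715 0.3073 0.029 ]
```

Emit:
arm_command(moves=[[[1,0.4,0,-0.16,0],[1,0.8,0,0,0],[1,0.7,0,0,0],[1,0.5,0,0,0],[1,0.25,0,0,0],[1,0.06,0,0,0],[1,0,0,0,0]]])

```text
clock: 32.62
position: [0.3897, 0.3082, 0.0808]
ee_rot: [-0.707, 0.001, 0.707, -0.0]
ft_force: [0.6, 0.3, -1.9]
grip_width: 0.726
```

Emit:
arm_command(moves=[[[1,0.04,0,0,0],[1,0,0,0,0]]])

```text
clock: 32.78
position: [0.3898, 0.3088, 0.0804]
ee_rot: [0.707, -0.0, -0.707, -0.0]
ft_force: [0.1, -1.3, 1.9]
grip_width: 0.725
```

Emit:
arm_command(moves=[[[0.1,0,0,0,0],[0.1,0,0,0,0],[0.1,0,0,0,0],[0.1,-0.5,0,0,0],[0.1,-0.9,0,0,0],[0.1,-0.9,0,0,0],[0.1,-0.4,0,0,0],[0.1,0,0,0,0]]])

```text
clock: 33.45
position: [0.3903, 0.3103, 0.1505]
ee_rot: [0.709, 0.001, -0.706, -0.001]
ft_force: [1.2, 0.1, 0.3]
grip_width: 0.897
```

Run:
```python
from h import *
o=st(); im=snap("wrist","w21"); im=snap("top","t21"); blobs("top",im=im); print(delta([.584,.004,.15]))
```

```text
t 33.45 pos [0.3903 0.3103 0.1505] yaw_y [ 0.0001 -1.     -0.0023] xdown [ 0.0042  0.0023 -1.    ] F [1.2163 0.1449 0.2772] grip 0.897
top Y area 449 wh [28 26] px [321.2 217.3] xy [ 0.6285 -0.0004]
top Y area 167 wh [25 10] px [175.6 322. ] xy [0.4094 0.3078]
top R area 716 wh [30 31] px [175.4 293.8] xy [0.4682 0.3104]
top B area 8456 wh [146  69] px [524.2  35.7] xy [ 1.0477 -0.4734]
top B area 444 wh [44 34] px [253.5 150.1] xy [0.7841 0.1481]
top B area 1290 wh [82 23] px [165.  184.9] xy [0.7075 0.3429]
top B area 719 wh [30 30] px [177.4 254.9] xy [0.5513 0.3094]
top B area 1193 wh [42 42] px [443.8 271.3] xy [ 0.5075 -0.2571]
[-0.0849 12.2051 -7.7879]
```

View pics/w21.png

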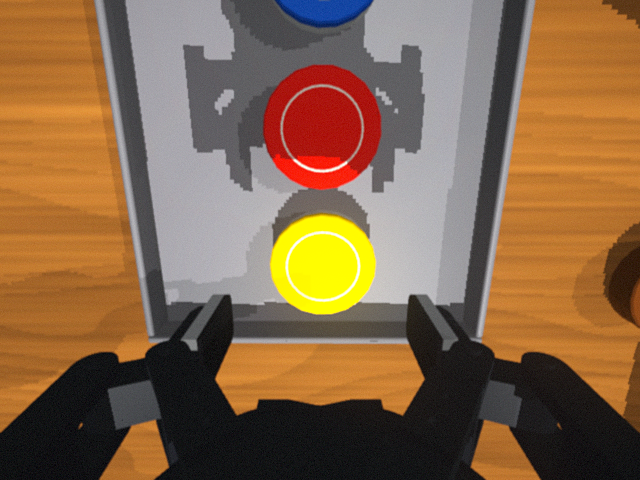

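View pics/t21.png

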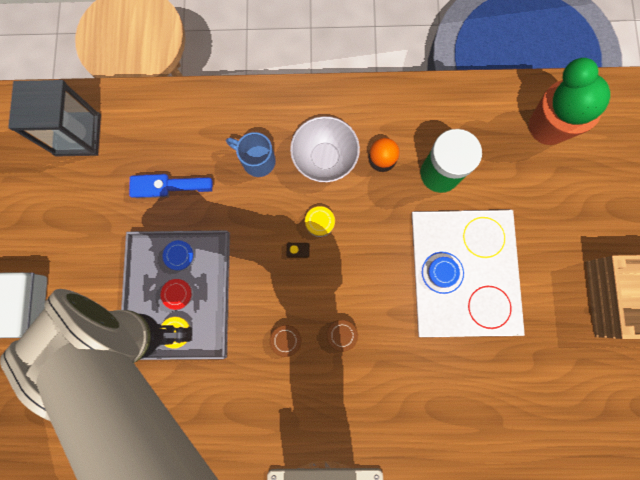

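The box now holds three flat tins. Last is Y1 at (.623,.004). I'll press its +x side to stay clear of the clicker.

Emit:
arm_command(moves=[[[1,0,1,-0.9,0],[1,0,1,-0.9,0],[1,0,1,-0.9,0],[1,0,1,-0.9,0],[1,0,1,-0.9,0],[1,0,1,-0.9,0],[1,0,1,-0.9,0],[1,0,1,-0.9,0],[1,0,1,-0.9,0],[1,0,1,-0.9,0],[1,0,1,-0.6,0],[1,0,0.9,0,0]]])

```text
clock: 34.55
position: [0.6307, 0.0096, 0.1457]
ee_rot: [-0.707, 0.0, 0.708, 0.0]
ft_force: [0.9, -0.5, 0.4]
grip_width: -0.0
```

Run:
```python
from h import *
o=st(); im=snap("wrist","w22"); blobs("wrist",im=im); im=snap("top","t22"); blobs("top",im=im); print(delta([.660,.004,.107]))
```

```text
t 34.55 pos [0.6307 0.0096 0.1457] yaw_y [-0.0011 -1.      0.0002] xdown [-0.0012 -0.0002 -1.    ] F [ 0.9127 -0.531   0.4309] grip -0.0
wrist Y area 5728 wh [103  86] px [330.4 264. ] xy [ 0.6295 -0.0038]
wrist B area 1259 wh [41 47] px [14.9 17.9] xy [0.7607 0.1533]
wrist B area 10061 wh [153  91] px [87.1 43.6] xy [0.7492 0.1198]
wrist B area 392 wh [27 77] px [622.8 415. ] xy [ 0.5141 -0.2117]
top Y area 715 wh [30 30] px [174.3 332.4] xy [0.3881 0.3098]
top R area 724 wh [30 31] px [175.5 293.7] xy [0.4683 0.3103]
top B area 8454 wh [146  69] px [524.2  35.7] xy [ 1.0476 -0.4734]
top B area 440 wh [44 34] px [253.6 150.1] xy [0.7841 0.1479]
top B area 1290 wh [82 23] px [165.  184.9] xy [0.7075 0.343 ]
top B area 722 wh [30 30] px [177.4 254.8] xy [0.5514 0.3094]
top B area 1205 wh [42 42] px [443.6 271.5] xy [ 0.5071 -0.2565]
[ 1.5281  0.0792 -1.2406]
```

View pics/w22.png

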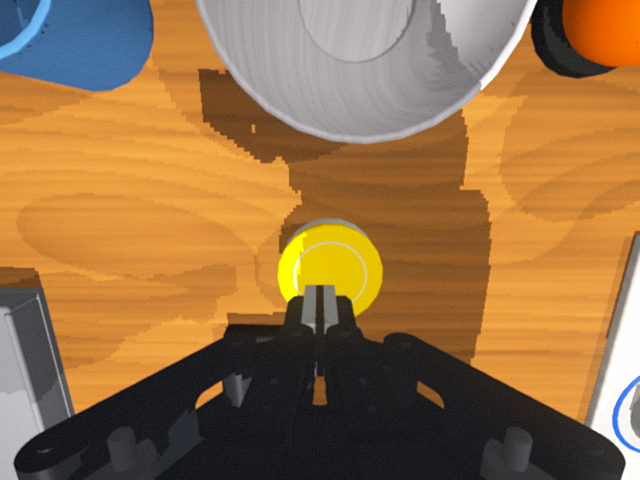

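View pics/t22.png

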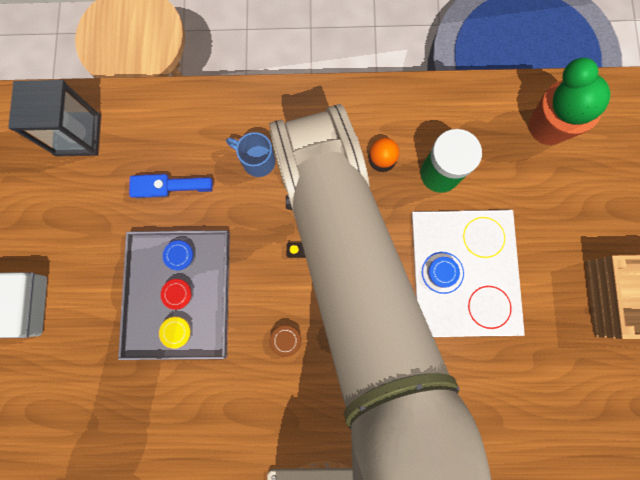

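Run:
```python
from h import *
i=manip.camera_info("wrist"); print(toplane(i,365,142,.05),toplane(i,330,217,0), delta([.660,.004,.107]))
print(toplane(i,330.4,271,.024))
st()
```

```text
[ 0.7001 -0.0167  0.05  ] [ 0.6527 -0.0019  0.    ] [ 1.5281  0.0792 -1.2406]
[ 0.6242 -0.0015  0.024 ]
t 34.65 pos [0.6291 0.0063 0.1453] yaw_y [-0.0062 -1.      0.0026] xdown [-0.003  -0.0026 -1.    ] F [-0.9998 -0.3864 -0.4758] grip -0.005
```

Emit:
arm_command(moves=[[[1,0,0.1,-0.65,0],[1,0,0,-0.6,0],[1,0,0,0,0],[1,0.8,0,0,0],[1,0.6,0,0,0],[1,0.1,0,0,0],[1,0,0,0,0],[1,0,0,0,0]]])

```text
clock: 35.32
position: [0.6602, 0.0097, 0.1101]
ee_rot: [-0.707, -0.0, 0.707, -0.0]
ft_force: [0.4, 0.3, -0.8]
grip_width: -0.0
```

Emit:
arm_command(moves=[[[1,0.2,0.24,0,0],[1,0.2,0,0,0],[1,0.04,0,0,0],[1,0.04,0,0,0],[1,0,0,0,0]]])

```text
clock: 35.73
position: [0.6604, 0.0034, 0.0981]
ee_rot: [-0.707, -0.0, 0.707, -0.0]
ft_force: [-0.3, 0.2, 0.1]
grip_width: 0.0
```

Emit:
arm_command(moves=[[[1,0.04,0,0,0],[1,0,0,0,0]]])

```text
clock: 35.9
position: [0.6605, 0.0035, 0.0972]
ee_rot: [0.707, 0.0, -0.707, 0.0]
ft_force: [-0.0, 0.4, -0.6]
grip_width: 0.002
```

Emit:
arm_command(moves=[[[1,0.04,0,0,0],[1,0,0,0,0]]])

```text
clock: 36.07
position: [0.6608, 0.0035, 0.0967]
ee_rot: [0.707, 0.0, -0.707, 0.0]
ft_force: [-1.9, 1.5, 3.6]
grip_width: -0.001
```

Emit:
arm_command(moves=[[[1,0.04,0,0,0],[1,0,0,0,0]]])

```text
clock: 36.23
position: [0.6613, 0.0036, 0.0965]
ee_rot: [0.708, 0.0, -0.706, 0.0]
ft_force: [-1.8, -1.0, 8.0]
grip_width: -0.0
```

Emit:
arm_command(moves=[[[1,0.04,0,0,0],[1,0,0,0,0]]])

```text
clock: 36.4
position: [0.6619, 0.0036, 0.0964]
ee_rot: [0.708, 0.0, -0.706, 0.0]
ft_force: [-1.6, -0.5, 12.3]
grip_width: 0.001
```

Y1 holds 12 N at lid height, so it is STEADY and goes in the yellow ring.

Emit:
arm_command(moves=[[[1,-0.3,0,0,0],[0,-0.8,0,0,0],[0,-0.8,0,0,0],[0,0,0,0.75,0],[0,0,0,0.8,0],[0,0,0,0,0],[0,0.3,0,0,0],[0,0,0,0,0]]])

```text
clock: 37.07
position: [0.6216, 0.0031, 0.133]
ee_rot: [-0.707, 0.0, 0.707, -0.0]
ft_force: [0.2, -0.4, -0.2]
grip_width: 0.974
```

Run:
```python
from h import *
o=st(); im=snap("wrist","w23"); blobs("wrist",im=im)
```

```text
t 37.07 pos [0.6216 0.0031 0.133 ] yaw_y [ 0.     -1.      0.0002] xdown [-0.0009 -0.0002 -1.    ] F [ 0.2437 -0.4267 -0.1833] grip 0.974
wrist Y area 6892 wh [112 102] px [317.9 258.5] xy [0.6296 0.0034]
wrist Y area 555 wh [29 25] px [231.3 355.2] xy [0.5657 0.0573]
wrist B area 7439 wh [127  69] px [60.4 29.9] xy [0.7435 0.1246]
```

View pics/w23.png

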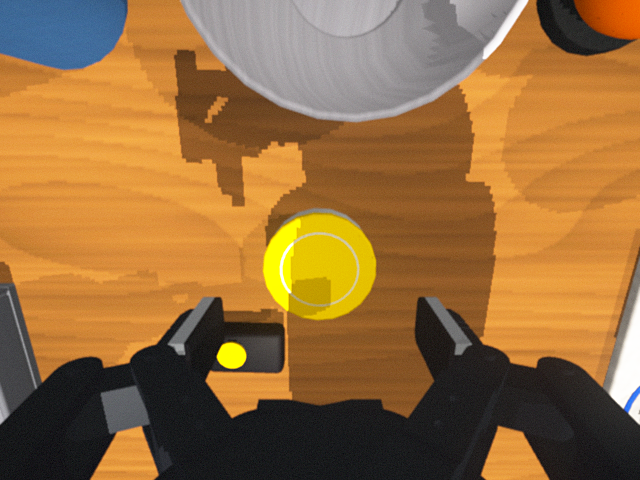

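Emit:
arm_command(moves=[[[0,0.6,0,-0.1,0],[0,0.8,0,0,0],[0,0.7,0,0,0],[0,0.3,0,0,0],[0,0,0,0,0],[1,0,0,0,0],[1,0,0,0,0],[1,0,0,0,0],[1,0,0,0,0],[1,0,0,0,0]]])

```text
clock: 37.95
position: [0.6251, 0.0035, 0.0755]
ee_rot: [0.708, 0.0, -0.706, 0.0]
ft_force: [-0.1, -0.2, 6.5]
grip_width: 0.73
```

Run:
```python
from h import *
o=st(); print(delta([.5835,-.352,.15]))
```

```text
t 37.95 pos [0.6251 0.0035 0.0755] yaw_y [ 0.0001 -1.      0.    ] xdown [ 0.0024 -0.     -1.    ] F [-0.1398 -0.1862  6.4705] grip 0.73
[-2.9826 14.2187  1.6601]
```

Emit:
arm_command(moves=[[[1,-0.4,0,0,0],[1,-0.8,0,0,0],[1,-0.9,0,0,0],[1,-0.9,0.4,0.26,0],[1,0,0.9,0.35,0],[1,0,0.9,0.35,0],[1,0,0.9,0.35,0],[1,0,0.9,0.35,0],[1,0,0.9,0,0],[1,0,0.9,0,0],[1,0,0.9,0,0],[1,0,0.9,0,0]]])

```text
clock: 38.95
position: [0.5825, -0.1877, 0.1498]
ee_rot: [0.707, 0.0, -0.707, 0.0]
ft_force: [0.2, 0.4, -1.9]
grip_width: 0.726
```

Emit:
arm_command(moves=[[[1,0,0.9,0,0],[1,0,0.9,0,0],[1,0,0.9,0,0],[1,0,0.9,0,0],[1,0,0.9,0,0],[1,0,0.9,0,0],[1,0,0.9,0,0],[1,0,0.4,0,0],[1,0,0,0,0],[1,0,0,0,0]]])

```text
clock: 39.78
position: [0.5829, -0.3534, 0.1492]
ee_rot: [-0.707, -0.0, 0.707, 0.0]
ft_force: [0.6, 0.3, -1.6]
grip_width: 0.724
```

Run:
```python
from h import *
o=st(); im=snap("wrist","w24"); print(delta([.5835,-.352,.0835]))
```

```text
t 39.78 pos [ 0.5829 -0.3534  0.1492] yaw_y [ 0.     -1.     -0.0009] xdown [-0.      0.0009 -1.    ] F [ 0.6178  0.3234 -1.6048] grip 0.724
[ 2.6303 -0.0069 -0.0091]
```

View pics/w24.png

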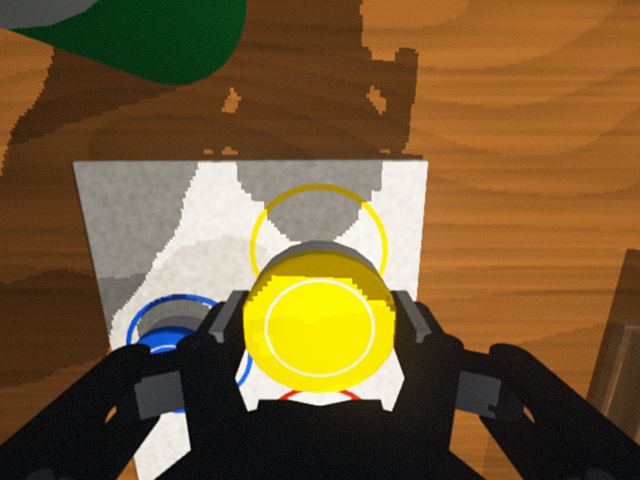

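Yellow tin is held above its ring, column 320. Lowering.

Emit:
arm_command(moves=[[[1,0.6,0,0,0],[1,0.8,0,0,0],[1,0.7,0,0,0],[1,0.3,0,0,0],[1,0.15,0,0,0],[1,0.04,0,0,0],[1,0,0,0,0]]])

```text
clock: 40.42
position: [0.5834, -0.3537, 0.0853]
ee_rot: [0.707, 0.0, -0.707, 0.0]
ft_force: [-0.1, 0.5, -2.1]
grip_width: 0.725
```

Emit:
arm_command(moves=[[[1,0.04,0,0,0],[1,0.02,0,0,0],[1,0,0,0,0]]])

```text
clock: 40.67
position: [0.5831, -0.3543, 0.0836]
ee_rot: [0.707, -0.0, -0.707, 0.0]
ft_force: [-0.6, -0.1, -0.2]
grip_width: 0.728
```

Emit:
arm_command(moves=[[[1,0.03,0,0,0],[1,0,0,0,0]]])

```text
clock: 40.83
position: [0.5832, -0.3543, 0.0836]
ee_rot: [0.707, -0.0, -0.707, 0.0]
ft_force: [-3.3, 1.5, 6.6]
grip_width: 0.724
```

Emit:
arm_command(moves=[[[0.1,0,0,0,0],[0.1,0,0,0,0],[0.1,0,0,0,0],[0.1,-0.5,0,0,0],[0.1,-0.9,0,0,0],[0.1,-0.9,0,0,0],[0.1,-0.9,0,0.5,0],[0.1,0,0,0.8,0],[0.1,0,0,0.8,0],[0.1,0,0,0,0],[0.1,0,0,0,0]]])

```text
clock: 41.75
position: [0.5297, -0.3548, 0.1634]
ee_rot: [0.707, -0.001, -0.707, 0.0]
ft_force: [0.3, 1.4, 0.9]
grip_width: 0.902
```

Run:
```python
from h import *
o=st(); im=snap("wrist","w25"); blobs("wrist",im=im,z=.032); print(ringfit('wrist',im,(0,0,1,1),'Y',(.58,-.35)) if 0 else '')
```

```text
t 41.75 pos [ 0.5297 -0.3548  0.1634] yaw_y [-0.001  -1.      0.0012] xdown [ 0.0006 -0.0012 -1.    ] F [0.2689 1.3986 0.9488] grip 0.902
wrist Y area 7588 wh [118  92] px [319.3 188.9] xy [ 0.5751 -0.355 ]
wrist R area 855 wh [116  87] px [316.  347.6] xy [ 0.4655 -0.3528]
wrist B area 7581 wh [128 120] px [171.9 278.9] xy [ 0.5168 -0.2594]
```

View pics/w25.png

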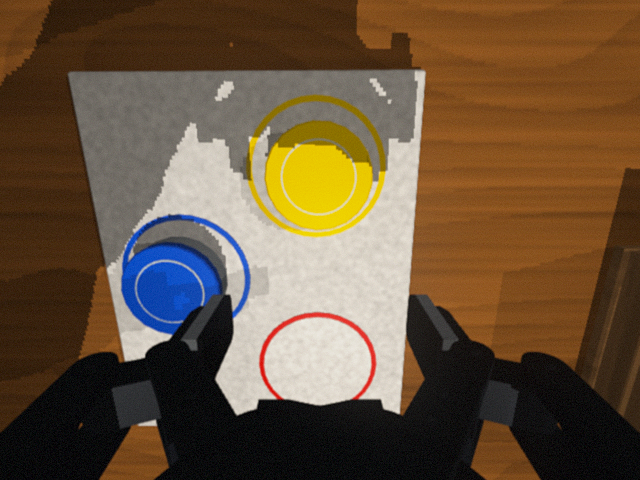

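Emit:
arm_command(moves=[[[0.1,-0.6,0.3,0.3,0],[0.1,-0.6,0.6,0.8,0],[0.1,-0.6,0.8,0.9,0],[0.1,-0.6,0.8,0.9,0],[0.1,-0.6,0.8,0.9,0],[0.1,-0.6,0.8,0.9,0],[0.1,-0.4,0.8,0.9,0],[0.1,0,0.8,0.9,0],[0.1,0,0.8,0,0],[0.1,0,0.8,0,0],[0.1,0,0,0,0],[0.1,0,0,0,0]]])

```text
clock: 42.8
position: [0.3677, -0.5375, 0.2628]
ee_rot: [0.707, -0.0, -0.707, -0.0]
ft_force: [0.3, 1.1, -0.8]
grip_width: 0.898
```

Run:
```python
from h import *
o=st(); im=snap("top","t26"); snap("scene","s26")
i=manip.camera_info("top"); hsv=cv2.cvtColor(im,cv2.COLOR_RGB2HSV)
blobs("top",im=im)
print('boxlids z=.029',[toplane(i,*p,.029)[:2] for p in ((177.4,254.9),(175.5,293.7),(174.3,332.4))])
for c,(u,v),g in (("B",(443,272),(.508,-.258)),("Y",(484,238),(.583,-.352))):
    # lid: connected blob of saturated colour via white lid ring centre hough
    print(c,hsv[v,u])
for q in ("pet_bowl","canister","brush","mug","clicker","ball_center"):
    r=manip.pinpoint(q,"top"); print(q,[ (round(x['confidence'],2),x['pixel']) for x in r[:1]])
```

```text
t 42.8 pos [ 0.3677 -0.5375  0.2628] yaw_y [-0.0007 -1.      0.0001] xdown [ 0.0006 -0.0001 -1.    ] F [ 0.326   1.0684 -0.7996] grip 0.898
top Y area 747 wh [31 31] px [174.1 332.2] xy [0.3885 0.3102]
top R area 721 wh [30 31] px [175.5 293.7] xy [0.4685 0.3103]
top B area 8448 wh [146  69] px [524.2  35.7] xy [ 1.0476 -0.4734]
top B area 346 wh [44 28] px [253.3 151.7] xy [0.7803 0.1484]
top B area 1281 wh [82 23] px [165.1 184.9] xy [0.7074 0.3428]
top B area 723 wh [30 30] px [177.5 254.8] xy [0.5515 0.3094]
top B area 1101 wh [42 42] px [445.2 270.9] xy [ 0.5084 -0.26  ]
boxlids z=.029 [array([0.5505, 0.3078]), array([0.4681, 0.3087]), array([0.3882, 0.308 ])]
B [112 190 172]
Y [ 24 245 208]
pet_bowl [(0.61, [158.2, 326.8])]
canister [(0.9, [173.3, 440.7])]
brush [(0.61, [189.5, 173.8])]
mug [(0.89, [162.3, 257.2])]
clicker [(0.61, [250.2, 300.6])]
ball_center [(0.62, [273.2, 440.8])]
```

View pics/t26.png

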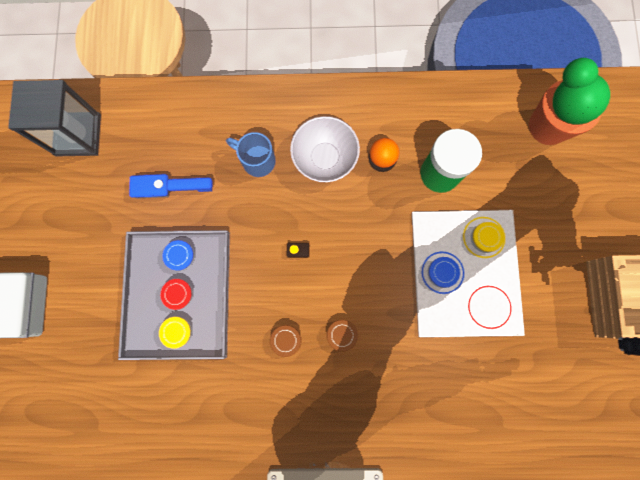

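View pics/s26.png

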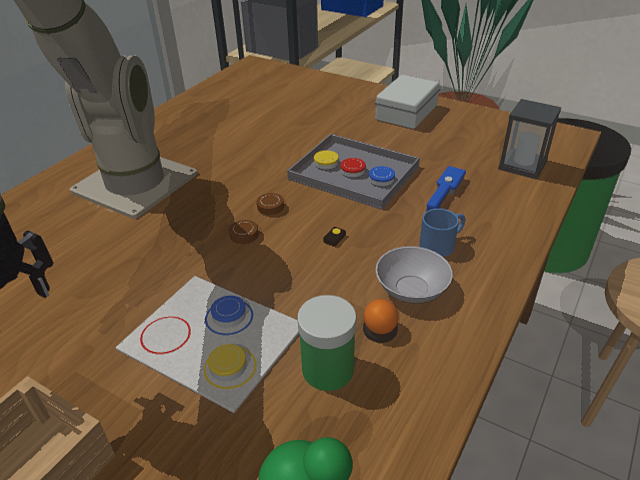

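Run:
```python
from h import *
im=cv2.imread('pics/t26.png'); cv2.imwrite('pics/c26.png',cv2.resize(im[200:340,405:530],None,fx=4.2,fy=4.2,interpolation=cv2.INTER_CUBIC))
i=manip.camera_info("top")
t=im[:,:,::-1].copy(); hsv=cv2.cvtColor(t,cv2.COLOR_RGB2HSV).astype(int)
for c,box,h in (("Y",(470,220,508,256),27),("B",(428,254,464,290),112)):
    x0,y0,x1,y1=box; m=((abs(hsv[...,0]-h)<7)&(hsv[...,1]>100)).astype(np.uint8)[y0:y1,x0:x1]
    m=cv2.morphologyEx(m,cv2.MORPH_CLOSE,np.ones((3,3))); e=cv2.morphologyEx(m,cv2.MORPH_OPEN,cv2.getStructuringElement(cv2.MORPH_ELLIPSE,(13,13)))
    ys,xs=np.nonzero(e); print(c,len(xs),xs.mean()+x0,ys.mean()+y0,np.ptp(xs)+1,np.ptp(ys)+1,toplane(i,xs.mean()+x0,ys.mean()+y0,.032))
```

```text
Y 830 489.189156626506 236.62409638554217 33 32 [ 0.5788 -0.3547  0.032 ]
B 798 444.6578947368421 270.9624060150376 34 30 [ 0.5074 -0.2568  0.032 ]
```

View pics/c26.png

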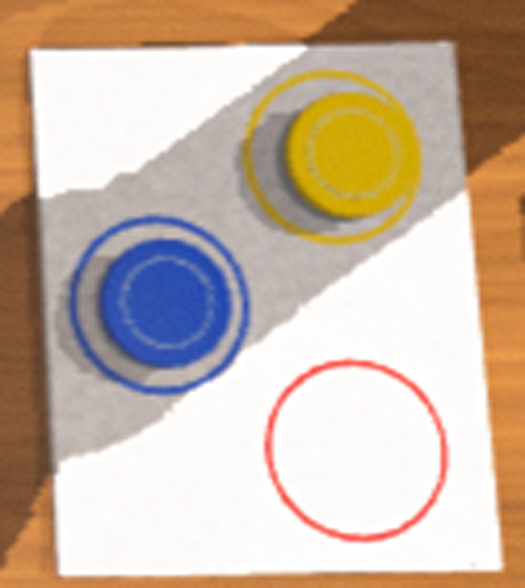

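Both ring tins are inside with margin: yellow is about 4 mm off centre and blue about 2 mm, against 10 mm allowed. Handing in.

Run:
```python
from workcell import manip
print(manip.hand_in())
```

```text
the job is handed in; nothing more can be done
None
```

The job is handed in at about 43 s of the 210 s allowed. Five tins were there (one red was absent), and I pressed each one at the rim.

| Tin | Press result | Where it is now |
|---|---|---|
| Blue, near the tray | Sank about 5 mm, so it rocks | Grey box |
| Red | Sank about 5 mm, so it rocks | Grey box |
| Yellow, nearer the robot | Sank about 5 mm, so it rocks | Grey box |
| Blue, near the box | Held 30 N at lid height, so it is steady | Blue ring, about 2 mm off centre |
| Yellow, farther from the robot | Held 12 N at lid height, so it is steady | Yellow ring, about 4–5 mm off centre |

The last pictures show the three box tins lid up and apart, flat on the box floor. Both ring tins stand upright within the 10 mm margin, and the red ring is empty because the only red tin rocks. The brown look-alikes and the other things on the table look unmoved. One check disagreed: the network's "ball" report in the last top picture was really the blue tin, and the ball itself is where it was.

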